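# Fill the sleeve rack and slide it home under the bench shelf

## Task

Stand the last steel sleeve, flange down like the others, in the empty pocket of the yellow rack. Then take the rack by its tab and slide it along the bench, without lifting it, into the empty lane between the two bins under the blue shelf: straight, and fully home against the stop at the back. Keep the arm and the load clear of the shelf, let no sleeve tip over, and leave the other bins where they are.

Things in the scene. Friction and masses are not known exactly. Their poses are not given: they have to be found in the camera images.
- rack: Yellow rack on the bench: a row of four open square pockets, block 167 long (x) by 44 wide (y) by 32 high, floor 4, walls 3, grip tab on its -x end. Origin: centre of the block's underside; +x points away from the tab, z up. The tab is a fin 16 wide (y), from x = -83 to -123.5 and z = 2 to 48, free on both sides. 0.2 to 0.4 kg, loaded under 1 kg and 76 high; slides freely; turn it gently or its sleeves tip.
- tab (a point): Point in the middle of the rack's grip tab, at (-108, 0, 33) mm in the rack's frame, 15.5 mm from the tab's free end and 24.5 mm from the rear wall of the pocket block; axes as the rack's.
- pocket1 (a point): Centre of the floor of rack pocket 1 (1 is next to the tab, 4 at the far end), at x = -61.5 mm, y = 0, z = 4 mm in the rack's frame; clear opening 38 by 38 mm, 28 mm deep, pockets 41 mm apart. Axes as the rack's.
- pocket2 (a point): Centre of the floor of rack pocket 2 (1 is next to the tab, 4 at the far end), at x = -20.5 mm, y = 0, z = 4 mm in the rack's frame; clear opening 38 by 38 mm, 28 mm deep, pockets 41 mm apart. Axes as the rack's.
- pocket3 (a point): Centre of the floor of rack pocket 3 (1 is next to the tab, 4 at the far end), at x = 20.5 mm, y = 0, z = 4 mm in the rack's frame; clear opening 38 by 38 mm, 28 mm deep, pockets 41 mm apart. Axes as the rack's.
- pocket4 (a point): Centre of the floor of rack pocket 4 (1 is next to the tab, 4 at the far end), at x = 61.5 mm, y = 0, z = 4 mm in the rack's frame; clear opening 38 by 38 mm, 28 mm deep, pockets 41 mm apart. Axes as the rack's.
- sleeve1: Steel flanged sleeve (short tube with a flange at its foot), one of four alike: flange 32 diameter by 5 thick at the bottom, tube 22 outer diameter above it, 72 high in all, about 0.12 kg. Origin: centre of the underside of the flange; z is its axis, up. Of the four sleeves any three stand in rack pockets at the start; the remaining one stands on the black mat.
- sleeve2: Steel flanged sleeve (short tube with a flange at its foot), one of four alike: flange 32 diameter by 5 thick at the bottom, tube 22 outer diameter above it, 72 high in all, about 0.12 kg. Origin: centre of the underside of the flange; z is its axis, up. Of the four sleeves any three stand in rack pockets at the start; the remaining one stands on the black mat.
- sleeve3: Steel flanged sleeve (short tube with a flange at its foot), one of four alike: flange 32 diameter by 5 thick at the bottom, tube 22 outer diameter above it, 72 high in all, about 0.12 kg. Origin: centre of the underside of the flange; z is its axis, up. Of the four sleeves any three stand in rack pockets at the start; the remaining one stands on the black mat.
- sleeve4: Steel flanged sleeve (short tube with a flange at its foot), one of four alike: flange 32 diameter by 5 thick at the bottom, tube 22 outer diameter above it, 72 high in all, about 0.12 kg. Origin: centre of the underside of the flange; z is its axis, up. Of the four sleeves any three stand in rack pockets at the start; the remaining one stands on the black mat.
- mat: Black rubber mat fixed on the bench, 120 by 100 by 4 mm, where the last sleeve stands. Origin: centre of its underside.
- riser: Fixed blue steel bench riser: four 20 mm square legs at the corners of a 230 (x) by 370 (y) mm footprint and a steel back stop strip 32 high, its face at x = +98 mm. Origin: centre of the footprint on the bench; things slide in along +x; its open front is at x = -115 mm. The front legs stand at y = +-173 mm; the lane runs along y = 0.
- overshelf: The sheet-steel shelf on the riser, same origin and axes as the riser: 230 by 370 mm, top at z = 168, with edges folded down all round to z = 140 mm, so 140 mm is free beneath it. It carries grey stock containers up to z = 283 mm, set back 65 mm from its front edge. It must not be touched.
- shelf_edge (a point): Middle of the lower front edge of the shelf: (-115, 0, 140) mm in the riser's frame; axes as the riser's.
- lane_home (a point): Where the rack's origin lies when the rack is fully home in the lane, its far end against the back stop: (14.5, 0, 0) mm in the riser's frame, axes as the riser's; the rack's +x then points along this +x. The free end of the tab is then 6 mm inside the shelf's front edge, so the tool must come in leaning back under the edge.
- bin_blue: Blue open bin under the shelf to the +y side of the lane, 140 by 90 by 62 mm, loose, 0.9 kg; its front is about 60 mm behind the shelf edge. Origin: centre of underside, long side along x. About 83 mm are clear between it and the grey bin; leave it alone.
- bin_grey: Grey open bin, as the blue one, to the -y side of the lane; leave it alone.
- reject_bin: Red open bin on the bench, 140 by 95 by 75 mm, loose; origin: centre of underside. Leave it alone.
Mind the look-alikes: they are no part of the job. Leave any pink or red look-alike of the sleeve1 alone.

How it is judged:
On the way, in this order (a step that is already met when the one before it is completed fails the run):
1. all four sleeves stand flange down in the rack's pockets, nothing holding the last one (x of sleeve1 in the frame of rack between -0.072 and 0.072 m and y of sleeve1 in the frame of rack between -0.01 and 0.01 m and z of sleeve1 in the frame of rack between -0.002 and 0.008 m and angle between each of sleeve1, sleeve2, sleeve3, sleeve4's own z axis and vertical below 0.12 rad and x of sleeve2 in the frame of rack between -0.072 and 0.072 m and y of sleeve2 in the frame of rack between -0.01 and 0.01 m and z of sleeve2 in the frame of rack between -0.002 and 0.008 m and x of sleeve3 in the frame of rack between -0.072 and 0.072 m and y of sleeve3 in the frame of rack between -0.01 and 0.01 m and z of sleeve3 in the frame of rack between -0.002 and 0.008 m and x of sleeve4 in the frame of rack between -0.072 and 0.072 m and y of sleeve4 in the frame of rack between -0.01 and 0.01 m and z of sleeve4 in the frame of rack between -0.002 and 0.008 m and contact force between each of sleeve1, sleeve2, sleeve3, sleeve4 and the fingers below 0.1 N), for 0.2 s.
2. the loaded rack is fully home in its lane under the shelf (x of sleeve1 in the frame of rack between -0.072 and 0.072 m and y of sleeve1 in the frame of rack between -0.01 and 0.01 m and z of sleeve1 in the frame of rack between -0.002 and 0.008 m and angle between each of sleeve1, sleeve2, sleeve3, sleeve4's own z axis and vertical below 0.12 rad and x of sleeve2 in the frame of rack between -0.072 and 0.072 m and y of sleeve2 in the frame of rack between -0.01 and 0.01 m and z of sleeve2 in the frame of rack between -0.002 and 0.008 m and x of sleeve3 in the frame of rack between -0.072 and 0.072 m and y of sleeve3 in the frame of rack between -0.01 and 0.01 m and z of sleeve3 in the frame of rack between -0.002 and 0.008 m and x of sleeve4 in the frame of rack between -0.072 and 0.072 m and y of sleeve4 in the frame of rack between -0.01 and 0.01 m and z of sleeve4 in the frame of rack between -0.002 and 0.008 m and x of rack in the frame of lane_home between -0.006 and 0.006 m and y of rack in the frame of lane_home between -0.018 and 0.018 m and angle between the x axis of rack and the x axis of lane_home, either way round below 0.14 rad and height (world z) of rack below 0.005 m), for 0.2 s.
At the end, for the whole second after the job is handed in: All four sleeves stand upright (within 7 degrees) on the floors of the rack's pockets; the rack lies flat on the bench in the lane under the shelf, within 6 mm of fully home against the stop, 18 mm of the lane's centre line and 8 degrees of straight; all at rest (all of step 2 and linear speed of each of rack, sleeve1, sleeve2, sleeve3, sleeve4 below 0.01 m/s); the robot touches nothing.
It fails at once if the shelf or the stock on it is touched (over 2 N) by the arm, the rack or a sleeve (contact force between overshelf and anything else above 2 N).
It fails at once if the rack is lifted more than 15 mm off the bench or tipped more than 12 degrees (height (world z) of rack above 0.015 m or angle between rack's own z axis and vertical above 0.21 rad).
It fails at once if a sleeve falls over (angle between any of sleeve1, sleeve2, sleeve3, sleeve4's own z axis and vertical above 0.8 rad).
It fails at once if one of the other bins is shifted more than 15 mm (distance of any of bin_blue, bin_grey, reject_bin from where it was at the start of the episode above 0.015 m).
It also fails if it takes over 54 s, if anything falls off the work surface, if the arm or the gripper's body presses on something with over 40 N, if the wrist force passes 120 N, or if a joint passes its speed limit or range.

## Robot

A 6-joint arm with a two-finger parallel gripper is mounted at the origin on the work surface. World frame = base frame: x ahead of the robot, y to its left, z up, the work surface at z = 0. Lengths are in m, angles in rad, forces in N, time in s.
With the tool pointing down it reaches from about 0.375 to 0.975 m from the base axis. Payload 3.8 kg.
Tool frame: the origin (TCP) lies at the very end of the fingers, on their centre line; the grasp point (between the pads) lies 19 mm behind it; z points along the fingers, y is the direction in which the jaws open and shut (so a half turn about z gives the same grasp; the last joint's range is limited). The gripper opens to 88 mm and grips with 3 to 60 N. Pads are 18 mm wide; open, the fingers measure 123 mm over their backs; the gripper's body (75 mm by 187 mm) begins 45 mm behind the grasp point.
Start: joints at [-1.218, 0.264, 1.604, -0, 1.274, -0.037], TCP at [0.256, -0.624, 0.239] pointing down, gripper open.
Joint ranges: [-2.63, 2.63], [-0.94, 2.18], [0.31, 2.57], [-1.31, 4.45], [0, 2.66], [-2.55, 2.55]. Speed limits (rad/s): [2.57, 2.57, 3.14, 3.14, 3.14, 3.14].

## Interface

Orientations are given as a unit quaternion [x, y, z, w].
In Python, from cell import arm gives the robot as it stands.
- The arm moves only by the tool apply_moves, never from a script. Its arguments are lists of equal length, an entry for each row: "translation": the shift along the world's x, y, z in m, a list of three; "twist": the turn about the world's z in degrees; "fingers": the finger opening in m, from 0 to 0.0881. In form: {"translation": [[x, y, z], ...], "twist": [twist, ...], "fingers": [fingers, ...]}. A call has 1 to 12 rows; each row shifts and turns the pose as measured when the row begins; what a row does not reach is not made up. A row lasts 1/8 s, in which the tool goes at most 62.5 mm and 10.7 degrees, less where a joint would pass 70% of its speed; a pose out of reach is approached as far as the arm can. A call is refused whole if a number of a shift passes 0.0625 or a number of a turn 10.7, either way. A call with a gripper value outside its range is refused whole. The fingers move at their own pace and stop on an object; the grip force is fixed at half the most. Time passes only in rows, so rows that do not move let the fingers close. It gives the time, the measured TCP pose, the force and the opening at its end, in the units of the state.
- arm.get_state(): the state, without advancing time (a new reading comes with each control period).
- arm.snapshot(name): name is "scene" or "top" or "wrist"; returns a dict with "image" (420x560x3 uint8, blue, green, red), "z_map" (420x560 float32, m along the optical axis (not along the pixel's ray), 0 where there is no reading), "intrinsics" (3x3 intrinsics, pixels), "rvec" (rotation vector, rad) and "tvec" (3), from world to camera coordinates, as OpenCV has them. Camera axes: x right, y down, z forward; pixel columns grow to the right and rows downward; lengths in m; the calibration is good to about 2 mm. A picture is of the moment at which its call begins.
- arm.sign_off(): hands the job in, once; it reports no verdict.
Trained networks look in the newest picture that a camera, given by its name, has taken for a name from the list of things; names that differ only in an ending like _2 or _b are one class to them, and where a whole thing is asked for, a point or a joint stands for the part that bears it (a point fixed in the world has none). Each returns a list of dicts, best first, with "p" (0 to 1); they miss things now and then, are a little off and sometimes report something else, mostly with a low value. They report only what shows in the picture. A call takes as long as a camera call. They do not tell look-alikes from the thing itself.
- arm.look_for(camera, name): "extent" ([left, top, right, bottom] in pixels, round what is visible of it).
- arm.cut_out(camera, name): "mask" (420x560 bool, what is visible of it) and "extent" ([left, top, right, bottom] in pixels, round what is visible of it).
- arm.mark_of(camera, name): "location" ([column, row] in pixels: a listed point, or the origin of a listed thing).
The state is a dict: "time": time; "joint_positions": joint angles; "joint_velocities": joint speeds; "tau": joint torques, N m; "tool_pos": TCP position; "ee_rot": TCP orientation; "contact_force": force on the tool from outside, world axes, zero at the start; "moment": the same for the moment, N m; "grip_width": finger opening in m.
Only numpy, scipy, OpenCV 4.12 (cv2) and the standard library are available. Lean on these libraries where they do the work, as an engineer would, in place of code of your own. Each camera call takes 0.05 s, during which the arm holds its last target.

## Working session

There is one attempt and no reset: what is moved stays moved. The work goes in short steps, Python scripts to look and compute and a tool call to move; the robot and the scene stay as the last step left them, time stands still between calls to the robot, and variables do not carry over. Pictures are saved under pics/ and viewed, and the job is handed in when it is done.

Besides the shell and the picture viewer there is one more tool, called by a JSON object that holds its "op" and its "data". apply_moves: Moves the arm, as the interface text tells. Its arguments: {"type":"object","properties":{"translation":{"type":"array","items":{"type":"array","items":{"type":"number"}}},"twist":{"type":"array","items":{"type":"number"}},"fingers":{"type":"array","items":{"type":"number"}}},"required":["translation","twist","fingers"]}

```bash
ls; mkdir -p pics
cat > h.py <<'E'
import numpy as np, cv2
from cell import arm
from scipy.spatial.transform import Rotation as R
def snap(n,f=None):
    s=arm.snapshot(n)
    if f: cv2.imwrite('pics/'+f+'.png',s['image'])
    return s
def cloud(s):
    K=s['intrinsics'];z=s['z_map'];v,u=np.mgrid[:420,:560]
    P=np.stack([(u-K[0,2])/K[0,0]*z,(v-K[1,2])/K[1,1]*z,z],-1)
    M=R.from_rotvec(np.ravel(s['rvec'])).as_matrix()
    W=(P-np.ravel(s['tvec']))@M
    W[z==0]=np.nan
    return W
def st():
    s=arm.get_state()
    for k in('time','joint_positions','tool_pos','ee_rot','contact_force','grip_width'):print(k,np.round(s[k],4))
    return s
E
python3 - <<'E'
from h import *
st()
for n in('scene','top'):
    s=snap(n,n+'0');W=cloud(s);np.save(n+'.npy',W)
    for t in('rack','sleeve1','mat','riser','bin_blue','bin_grey','reject_bin','overshelf'):
        for d in arm.cut_out(n,t)[:6]:
            w=W[d['mask']];print(n,t,round(d['p'],2),np.round(d['extent']),np.round(np.nanmedian(w,0),3),np.round(np.nanpercentile(w,2,axis=0),3),np.round(np.nanpercentile(w,98,axis=0),3))
    for t in('tab','pocket1','pocket2','pocket3','pocket4','shelf_edge','lane_home'):
        for d in arm.mark_of(n,t)[:2]: 
            c,r=np.round(d['location']).astype(int); print(n,t,round(d['p'],2),c,r,np.round(W[min(max(r,0),419),min(max(c,0),559)],3))
E
```

```text
pics
time 0.0
joint_positions [-1.2179  0.2647  1.6054  0.      1.2737 -0.0369]
tool_pos [ 0.2563 -0.6237  0.2374]
ee_rot [ 9.811e-01  1.937e-01 -2.000e-04 -1.100e-03]
contact_force [-0.5295 -0.33    0.4355]
grip_width 0.0878
scene rack 0.9 [222. 225. 264. 327.] [ 0.491 -0.12   0.017] [ 0.472 -0.197  0.001] [0.522 0.005 0.05 ]
scene sleeve1 0.82 [189. 257. 207. 276.] [ 0.411 -0.042  0.037] [ 0.398 -0.049  0.002] [ 0.424 -0.026  0.074]
scene sleeve1 0.64 [233. 243. 249. 267.] [ 0.496 -0.061  0.043] [ 0.483 -0.068  0.005] [ 0.511 -0.033  0.078]
scene sleeve1 0.56 [144. 228. 169. 247.] [0.358 0.051 0.041] [ 0.343  0.044 -0.   ] [0.371 0.072 0.074]
scene sleeve1 0.54 [304. 384. 319. 401.] [ 0.515 -0.353  0.034] [ 0.503 -0.368  0.004] [ 0.526 -0.339  0.079]
scene sleeve1 0.54 [181. 224. 196. 246.] [0.422 0.034 0.039] [0.408 0.027 0.001] [0.435 0.049 0.074]
scene sleeve1 0.53 [291. 239. 302. 260.] [ 0.613 -0.096  0.034] [ 0.601 -0.107 -0.001] [ 0.637 -0.066  0.074]
scene mat 0.88 [284. 349. 359. 420.] [ 0.544 -0.351  0.005] [ 0.481 -0.404  0.   ] [ 0.601 -0.297  0.009]
scene riser 0.68 [12
[... 2354 characters left out ...]
2.] [0.586 0.196 0.199] [0.406 0.062 0.164] [0.761 0.332 0.281]
top overshelf 0.56 [285. 113. 357. 169.] [ 0.74  -0.142  0.039] [ 0.678 -0.215 -0.001] [ 0.794 -0.067  0.076]
top tab 0.73 342 244 [ 0.488 -0.185  0.046]
top pocket1 0.79 286 238 [ 0.503 -0.054  0.036]
top pocket1 0.74 269 240 [ 0.498 -0.014  0.036]
top pocket2 0.79 286 238 [ 0.503 -0.054  0.036]
top pocket2 0.74 269 240 [ 0.498 -0.014  0.036]
top pocket3 0.79 286 238 [ 0.503 -0.054  0.036]
top pocket3 0.74 269 240 [ 0.498 -0.014  0.036]
top pocket4 0.79 286 238 [ 0.503 -0.054  0.036]
top pocket4 0.74 269 240 [ 0.498 -0.014  0.036]
top shelf_edge 0.89 220 217 [0.555 0.109 0.002]
top shelf_edge 0.67 341 244 [ 0.488 -0.182  0.046]
```

View pics/scene0.png

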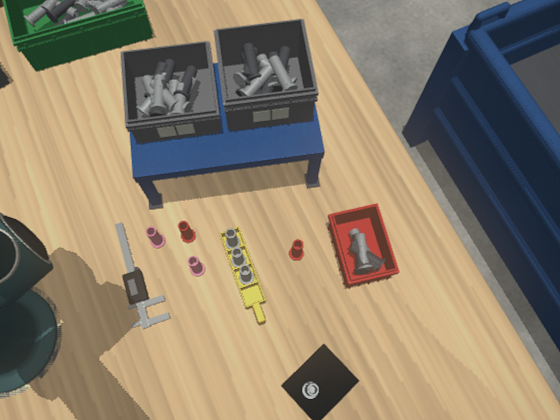

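View pics/top0.png

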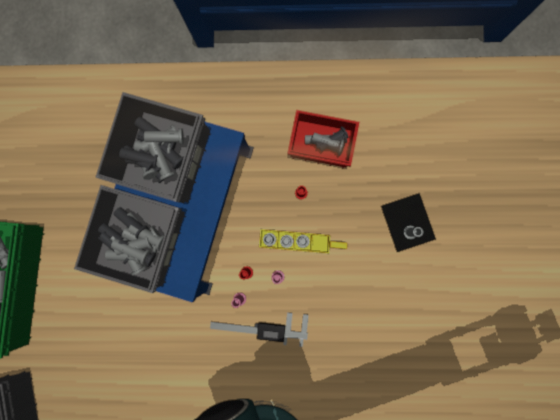

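The rack has its tab toward −y, and the pocket next to the tab (pocket1) is empty. The last sleeve stands on the mat at top-image pixel (413,232). The shelf front faces −y, roughly along the line (205,295)–(245,140). Next I'll fit the poses.

```bash
cat > fit.py <<'E'
from h import *
def circ(P):
    A=np.c_[2*P,np.ones(len(P))];c=np.linalg.lstsq(A,(P**2).sum(1),rcond=None)[0]
    return c[:2],np.sqrt(c[2]+c[:2]@c[:2])
E
python3 - <<'E'
from fit import *
for n in('scene','top'):
    W=np.load(n+'.npy');im=cv2.imread(f'pics/{n}0.png');hsv=cv2.cvtColor(im,cv2.COLOR_BGR2HSV)
    H,S,V=hsv[...,0],hsv[...,1],hsv[...,2];x,y,z=W[...,0],W[...,1],W[...,2]
    yel=(H>24)&(H<36)&(S>150)&(abs(x-.5)<.1)&(abs(y+.1)<.15)
    for lo,hi in((.027,.038),(.042,.054)):
        m=yel&(z>lo)&(z<hi);P=W[m][:,:2].astype(np.float32)
        print(n,'yel',lo,m.sum(),cv2.minAreaRect(P), P.min(0),P.max(0))
    for c in((.517,-.349),(.5,-.01),(.5,-.055),(.49,-.06),(.495,-.035),(.487,-.105)):
        d=np.hypot(x-c[0],y-c[1])<.03
        t=d&(z>.066)&(z<.085);print(n,c,t.sum(),np.round(np.nanmean(W[t],0),4),circ(W[t][:,:2]) if t.sum()>5 else '')
    blue=(H>100)&(H<125)&(S>100)&(z>.158)&(z<.178)&(y>0)
    P=W[blue][:,:2].astype(np.float32);r=cv2.minAreaRect(P);print('shelf',blue.sum(),np.median(z[blue]),r,np.round(cv2.boxPoints(r),4).tolist())
    top=(z>.2)&(z<.3)&(y>0)&(y<.4)&(x>.3)&(x<.8);r=cv2.minAreaRect(W[top][:,:2].astype(np.float32));print('stock',r,np.round(cv2.boxPoints(r),3).tolist())
E
```

```text
scene yel 0.027 2 ((0.5008407235145569, -0.02695859596133232), (0.07763530313968658, 0.0), -126.21401977539062) [ 0.47790715 -0.05827729] [0.5237743 0.0043601]Traceback (most recent call last):
  File "<stdin>", line 8, in <module>
    return umr_minimum(a, axis, None, out, keepdims, initial, where)
ValueError: zero-size array to reduction operation minimum which has no identity
```

Run:
```python
import cv2
a=cv2.imread('pics/top0.png');b=cv2.imread('pics/scene0.png')
A=cv2.resize(a[180:300,200:440],None,fx=3,fy=3,interpolation=2)
B=cv2.resize(b[140:340,200:360],None,fx=3,fy=3,interpolation=2)
cv2.imwrite('pics/A.png',A);cv2.imwrite('pics/B.png',B)
```

```text
(no output)
```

View pics/A.png

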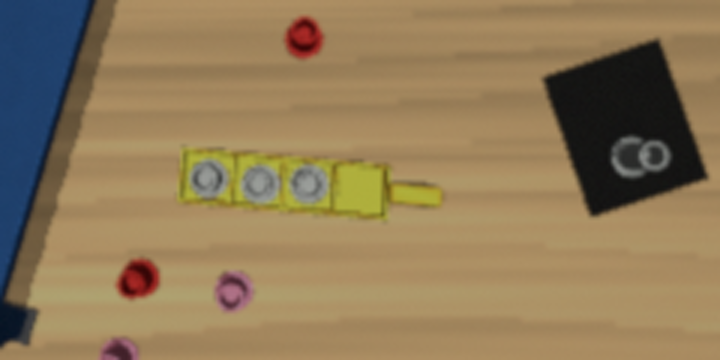

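View pics/B.png

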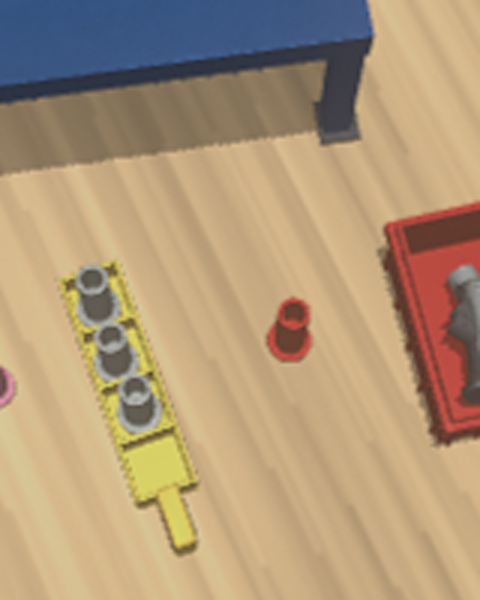

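```bash
cat >> fit.py <<'E'
def fitall(n,W,im,cs):
    hsv=cv2.cvtColor(im,cv2.COLOR_BGR2HSV).astype(int)
    H,S,V=hsv[...,0],hsv[...,1],hsv[...,2];x,y,z=W[...,0],W[...,1],W[...,2]
    yel=(H>24)&(H<34)&(S>140)
    for lo,hi in((.025,.041),(.041,.056)):
        m=yel&(z>lo)&(z<hi);P=W[m][:,:2].astype(np.float32)
        if m.sum()>8:
            r=cv2.minAreaRect(P);print(n,'yel',lo,m.sum(),np.round(r[0],4),np.round(r[1],4),round(r[2],1),'mean',np.round(P.mean(0),4),np.round(cv2.boxPoints(r),4).tolist())
    for c in cs:
        d=np.hypot(x-c[0],y-c[1])<.025
        t=d&(z>.064)&(z<.085);print(n,c,t.sum(),np.round(np.nanmean(W[t],0),4),circ(W[t][:,:2]) if t.sum()>5 else '')
    return H,S,V
E
python3 - <<'E'
from fit import *
for n in('scene','top'):
    W=np.load(n+'.npy');im=cv2.imread(f'pics/{n}0.png')
    H,S,V=fitall(n,W,im,((.517,-.349),(.5,-.012),(.5,-.055),(.495,-.055),(.487,-.105)))
    print(H[240,316 if n=='top' else 242],im[240,318],im[281,241])
    x,y,z=W[...,0],W[...,1],W[...,2]
    blue=(H>100)&(H<125)&(S>100)&(z>.155)&(z<.182)&(y>0)
    P=W[blue][:,:2].astype(np.float32);r=cv2.minAreaRect(P);print('shelf',blue.sum(),np.median(z[blue]),r,np.round(cv2.boxPoints(r),4).tolist())
    top=(z>.2)&(z<.3)&(y>0)&(y<.4)&(x>.3)&(x<.8);r=cv2.minAreaRect(W[top][:,:2].astype(np.float32));print('stock',r,np.round(cv2.boxPoints(r),3).tolist())
E
```

```text
scene yel 0.025 99 [ 0.4962 -0.0747] [0.1626 0.0414] 84.8 mean [ 0.4893 -0.0767] [[0.4681999981403351, -0.15379999577999115], [0.5094000101089478, -0.15760000050067902], [0.5242000222206116, 0.00430000014603138], [0.4830000102519989, 0.008100000210106373]]
scene yel 0.041 25 [ 0.4874 -0.1784] [0.0352 0.0118] 83.7 mean [ 0.4882 -0.1799] [[0.4796000123023987, -0.19519999623298645], [0.49140000343322754, -0.19660000503063202], [0.4952999949455261, -0.1615999937057495], [0.48350000381469727, -0.16030000150203705]]
scene (0.517, -0.349) 64 [ 0.5168 -0.3541  0.0759] (array([ 0.51681055, -0.35400913]), np.float64(0.009304731468097667))
scene (0.5, -0.012) 76 [ 0.5016 -0.0158  0.0731] (array([ 0.50144516, -0.01578097]), np.float64(0.009463999857782788))
scene (0.5, -0.055) 73 [ 0.4964 -0.0572  0.0741] (array([ 0.49660341, -0.05734848]), np.float64(0.009469923523424538))
scene (0.495, -0.055) 73 [ 0.4964 -0.0572  0.0741] (array([ 0.49660341, -0.05734848]), np.float64(0.009469923523424538))
scene (0.487, -0.105) 72 [ 0.4965 -0.0967  0.0742] (array([ 0.49653052, -0.09661995]), np.float64(0.0093
[... 1657 characters left out ...]
61 -0.0935  0.075 ] (array([ 0.49681693, -0.09277581]), np.float64(0.009139593488269471))
30 [ 60 175 174] [106 152 173]
shelf 6354 0.16758868434201174 ((0.5807934403419495, 0.1943226307630539), (0.22832424938678741, 0.3678477704524994), 73.28119659423828) [[0.3718000054359436, 0.1378999948501587], [0.7240999937057495, 0.032099999487400055], [0.7897999882698059, 0.2506999969482422], [0.4375, 0.35659998655319214]]
stock ((0.5909912586212158, 0.22435972094535828), (0.1624721884727478, 0.3510633111000061), 73.27860260009766) [[0.4000000059604645, 0.19699999690055847], [0.7360000014305115, 0.09600000083446503], [0.7820000052452087, 0.25200000405311584], [0.44600000977516174, 0.3529999852180481]]
```

Poses from the fits:
- **Rack:** centre about (0.4967,−0.074), yaw about 85°.
- **Pocket 1:** about (0.491,−0.135).
- **Riser:** centre about (0.581,0.193), lane direction 73.3°.
- **Last sleeve:** about (0.517,−0.352).

Now the approach to the sleeve.

{"op": "apply_moves", "data": {"translation": [[0.037,0.0388,-0.0165],[0.037,0.0388,-0.0165],[0.037,0.0388,-0.0165],[0.037,0.0388,-0.0165],[0.037,0.0388,-0.0165],[0.037,0.0388,-0.0165],[0.037,0.0388,-0.0165],[0,0,0]], "twist": [9,9,9,9,9,9,9,0], "fingers": [0.088,0.088,0.088,0.088,0.088,0.088,0.088,0.07]}}

```text
time: 2.6
tool_pos: [0.5216, -0.3461, 0.1219]
ee_rot: [0.724, 0.69, 0.002, 0.003]
contact_force: [-0.6, -0.2, 0.8]
grip_width: 0.0801
```

Run:
```python
from fit import *
s=st();print(R.from_quat(s['ee_rot']).as_matrix())
w=snap('wrist','w1');W=cloud(w);x,y,z=W[...,0],W[...,1],W[...,2]
t=(np.hypot(x-.517,y+.352)<.025)&(z>.066)&(z<.085);print(t.sum(),np.nanmean(W[t],0) if t.sum() else '', circ(W[t][:,:2]) if t.sum()>5 else '')
```

```text
time 2.6
joint_positions [-0.6275  0.2635  1.8302  0.0038  1.0414 -0.5807]
tool_pos [ 0.5216 -0.3461  0.1219]
ee_rot [0.7241 0.6897 0.0022 0.0029]
contact_force [-0.6318 -0.1981  0.8472]
grip_width 0.0801
[[ 4.86553228e-02  9.98789912e-01  7.16738316e-03]
 [ 9.98815317e-01 -4.86483916e-02 -1.13834346e-03]
 [-7.88284298e-04  7.21427855e-03 -9.99973666e-01]]
613 [ 0.51673299 -0.3531473   0.0744766 ] (array([ 0.51671877, -0.35299489]), np.float64(0.009331151745281095))
```

View pics/w1.png

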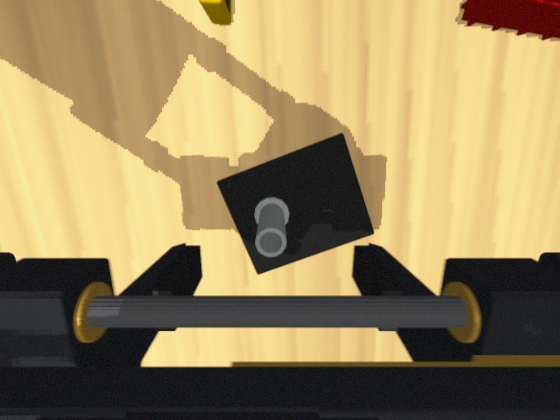

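The wrist view shows the sleeve upright on the mat, top ring at (271,241), between the jaws and slightly toward −y. Next I lower and grip.

{"op": "apply_moves", "data": {"translation": [[-0.0048,-0.0064,0],[0,0,-0.03],[0,0,-0.03],[0,0,-0.0205],[0,0,0],[0,0,0],[0,0,0],[0,0,0]], "twist": [-2.3,0,0,0,0,0,0,0], "fingers": [0.07,0.07,0.07,0.07,0.07,0.01,0.01,0.01]}}

```text
time: 3.65
tool_pos: [0.5146, -0.366, 0.0482]
ee_rot: [0.746, 0.666, 0.002, 0.01]
contact_force: [0.8, 0.0, -0.1]
grip_width: 0.042
```

Run:
```python
from fit import *
s=st();print(s['joint_velocities'],R.from_quat(s['ee_rot']).as_matrix())
w=snap('scene','s2');
s=st();print(s['joint_velocities'])
W=cloud(w);x,y,z=W[...,0],W[...,1],W[...,2]
cv2.imwrite('pics/s2c.png',cv2.resize(w['image'][300:420,220:400],None,fx=3,fy=3))
```

```text
time 3.65
joint_positions [-6.5770e-01  3.4810e-01  1.8749e+00 -1.0000e-04  8.9750e-01 -5.4560e-01]
tool_pos [ 0.5146 -0.366   0.0482]
ee_rot [0.7455 0.6664 0.0019 0.0104]
contact_force [ 0.7854  0.0184 -0.0582]
grip_width 0.042
[-0.00110847 -0.00632353 -0.00354995 -0.00254687  0.00464416  0.00162539] [[ 0.11188418  0.99358128  0.01667818]
 [ 0.99366035 -0.11167575 -0.01294761]
 [-0.01100196  0.01802108 -0.99977707]]
time 3.7
joint_positions [-0.6576  0.3481  1.8748 -0.      0.8974 -0.5456]
tool_pos [ 0.5147 -0.366   0.0482]
ee_rot [0.7455 0.6664 0.0019 0.0105]
contact_force [ 0.5911 -0.2053 -0.4099]
grip_width 0.0378
[ 0.00349545  0.00183138  0.00206485  0.00059566 -0.001606   -0.00153708]
```

View pics/s2c.png

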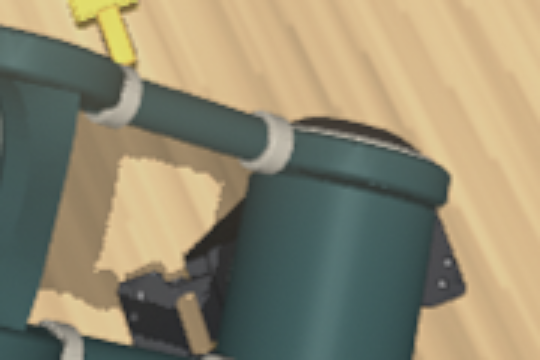

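The jaws have drifted about 13 mm off the sleeve in y: moves leave a residual, and each row freezes what it measures. I reopen and correct in small steps.

{"op": "apply_moves", "data": {"translation": [[0,0,0],[0.001,0.006,0],[0,0,0]], "twist": [0,0,0], "fingers": [0.07,0.07,0.07]}}

```text
time: 4.08
tool_pos: [0.5163, -0.3594, 0.049]
ee_rot: [0.745, 0.667, 0.002, 0.011]
contact_force: [-0.4, -0.6, -0.6]
grip_width: 0.0662
```

Run:
```python
from fit import *
s=st();print(s['joint_velocities'],R.from_quat(s['ee_rot']).as_matrix()[:,2])
```

```text
time 4.075
joint_positions [-6.4760e-01  3.4250e-01  1.8807e+00 -2.0000e-04  8.9590e-01 -5.3620e-01]
tool_pos [ 0.5163 -0.3594  0.049 ]
ee_rot [0.7453 0.6666 0.0021 0.011 ]
contact_force [-0.4246 -0.5731 -0.6342]
grip_width 0.0662
[-4.09355705e-03 -9.50483076e-05 -5.73118809e-03 -3.76328193e-03
 -3.97435520e-03 -1.83193253e-04] [ 0.01776478 -0.01360791 -0.99974959]
```

{"op": "apply_moves", "data": {"translation": [[0.0005,0.0065,0],[0,0,-0.0085],[0,0,0],[0,0,0]], "twist": [1.3,0,0,0], "fingers": [0.07,0.07,0.07,0.07]}}

```text
time: 4.58
tool_pos: [0.5166, -0.3519, 0.0394]
ee_rot: [0.737, 0.676, 0.002, 0.011]
contact_force: [-0.4, 0.6, 0.1]
grip_width: 0.0699
```

```bash
cat > t.py <<'E'
from fit import *
s=st();M=R.from_quat(s['ee_rot']).as_matrix();print('yawx',np.degrees(np.arctan2(M[1,0],M[0,0])),'z',np.round(M[:,2],4))
E
python3 t.py
```

```text
time 4.575
joint_positions [-6.3780e-01  3.4870e-01  1.8938e+00  2.0000e-04  8.7770e-01 -5.5160e-01]
tool_pos [ 0.5166 -0.3519  0.0394]
ee_rot [0.7369 0.6759 0.0021 0.0105]
contact_force [-0.3711  0.572   0.0538]
grip_width 0.0699
yawx 85.04468376727428 z [ 0.0173 -0.0127 -0.9998]
```

{"op": "apply_moves", "data": {"translation": [[0,0,0],[0,0,0],[0,0,0],[0,0,0],[0,0,0],[0,0,0],[0,0,0.02],[0,0,0.03],[0,0,0.015],[0,0,0]], "twist": [0,0,0,0,0,0,0,0,0,0], "fingers": [0,0,0,0,0,0,0,0,0,0]}}

```text
time: 5.82
tool_pos: [0.5165, -0.3522, 0.1086]
ee_rot: [0.737, 0.676, 0.002, 0.011]
contact_force: [0.1, -0.5, -0.5]
grip_width: 0.021
```

```bash
python3 t.py
```

```text
time 5.825
joint_positions [-6.3830e-01  2.6680e-01  1.8535e+00  1.0000e-04  9.9920e-01 -5.5150e-01]
tool_pos [ 0.5165 -0.3522  0.1086]
ee_rot [0.7371 0.6757 0.0021 0.0108]
contact_force [ 0.143  -0.4671 -0.5194]
grip_width 0.021
yawx 85.01812655116296 z [ 0.0178 -0.0131 -0.9998]
```

{"op": "apply_moves", "data": {"translation": [[-0.003,0.02,0],[-0.005,0.04,0],[-0.005,0.04,0],[-0.005,0.04,0],[-0.004,0.035,0],[-0.002,0.02,0],[0,0.01,0],[0,0,0],[0,0,0]], "twist": [0,0,0,0,0,0,0,0,0], "fingers": [0,0,0,0,0,0,0,0,0]}}

```text
time: 6.95
tool_pos: [0.4816, -0.1318, 0.0996]
ee_rot: [0.737, 0.676, -0.001, 0.003]
contact_force: [-0.5, 0.5, -2.0]
grip_width: 0.0212
```

```bash
python3 t.py
python3 - <<'E'
from fit import *
snap('wrist','w3');snap('scene','s3')
E
```

```text
time 6.95
joint_positions [-0.3147  0.063   2.1122 -0.0044  0.9622 -0.2258]
tool_pos [ 0.4816 -0.1318  0.0996]
ee_rot [ 7.370e-01  6.759e-01 -5.000e-04  2.700e-03]
contact_force [-0.5331  0.5065 -2.0057]
grip_width 0.0212
yawx 85.05276574540004 z [ 0.0029 -0.0047 -1.    ]
```

View pics/w3.png

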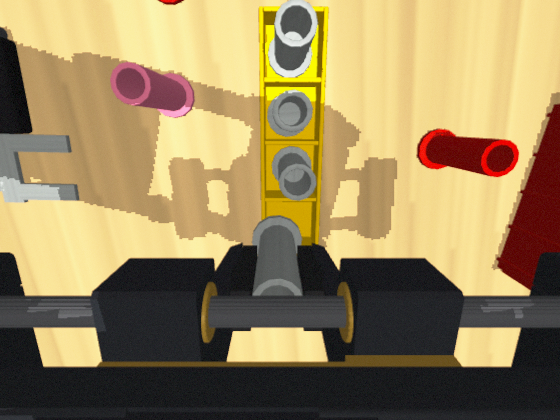

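Run:
```python
from fit import *
for n in('wrist','top'):
    s=snap(n,'x_'+n);W=cloud(s)
    H,S,V=fitall(n,W,s['image'],((.5015,-.014),(.4967,-.055),(.4967,-.095),(.482,-.133)))
    x,y,z=W[...,0],W[...,1],W[...,2]
    f=(H>22)&(H<34)&(S>140)&(z>-.002)&(z<.012)&(y<-.08)
    print('floor',f.sum(),W[f][:,:2].mean(0),cv2.minAreaRect(W[f][:,:2].astype(np.float32)))
```

```text
wrist yel 0.025 1142 [ 0.4975 -0.0633] [0.1424 0.0439] 84.9 mean [ 0.5009 -0.0232] [[0.4693000018596649, -0.13220000267028809], [0.5130000114440918, -0.13609999418258667], [0.525600016117096, 0.00570000009611249], [0.48190000653266907, 0.009600000455975533]]
wrist (0.5015, -0.014) 1274 [ 0.5005 -0.015   0.0743] (array([ 0.50034583, -0.0155898 ]), np.float64(0.0092591647946762))
wrist (0.4967, -0.055) 757 [ 0.4963 -0.0559  0.0759] (array([ 0.49575295, -0.05648312]), np.float64(0.009166126685491088))
wrist (0.4967, -0.095) 754 [ 0.4959 -0.0952  0.075 ] (array([ 0.49575849, -0.09481674]), np.float64(0.009247752989400579))
wrist (0.482, -0.133) 939 [ 0.4816 -0.1254  0.0722] (array([ 0.48102869, -0.13290373]), np.float64(0.012590553174428287))
floor 1645 [ 0.49280272 -0.1206937 ] ((0.49638766050338745, -0.11814893037080765), (0.07840317487716675, 0.045854151248931885), 85.04366302490234)
top yel 0.025 65 [ 0.5017 -0.018 ] [0.0541 0.0418] 84.5 mean [ 0.4995 -0.0176] [[0.478300005197525, -0.0430000014603138], [0.5199999809265137, -0.04690000042319298], [0.5250999927520752, 0.006899999920278788], [0.48339998722076416, 0.010900000110268593]]
top (0.5015, -0.014) 40 [ 0.5005 -0.0114  0.0747] (array([ 0.50117321, -0.012131  ]), np.float64(0.00931612124993898))
top (0.4967, -0.055) 23 [ 0.4973 -0.0483  0.0753] (array([ 0.49670287, -0.05285632]), np.float64(0.008975045961575934))
top (0.4967, -0.095) 0 [nan nan nan] 
top (0.482, -0.133) 0 [nan nan nan] 
floor 0 [nan nan] ((0.0, 0.0), (0.0, 0.0), 0.0)fit.py:15: RuntimeWarning: Mean of empty slice
  t=d&(z>.064)&(z<.085);print(n,c,t.sum(),np.round(np.nanmean(W[t],0),4),circ(W[t][:,:2]) if t.sum()>5 else '')
<stdin>:7: RuntimeWarning: Mean of empty slice.
  ret = um.true_divide(
```

{"op": "apply_moves", "data": {"translation": [[0.006,-0.003,0],[0.0042,-0.0022,0],[0,0,0],[0,0,0]], "twist": [0,0,0,0], "fingers": [0,0,0,0]}}

```text
time: 7.65
tool_pos: [0.4935, -0.1392, 0.1001]
ee_rot: [0.738, 0.675, -0.0, 0.003]
contact_force: [0.4, 0.7, -1.1]
grip_width: 0.0215
```

```bash
python3 t.py
python3 - <<'E'
from fit import *
s=snap('wrist','w4');W=cloud(s)
H,S,V=fitall('w',W,s['image'],())
x,y,z=W[...,0],W[...,1],W[...,2]
# held sleeve: flange pixels
for lo,hi in((.024,.032),(.032,.038),(.04,.06)):
    m=(z>lo)&(z<hi)&(np.hypot(x-.491,y+.136)<.03)&(S<90);print(lo,m.sum(),np.round(np.nanmin(W[m],0),4),np.round(np.nanmax(W[m],0),4)) if m.sum() else None
E
```

```text
time 7.65
joint_positions [-0.3212  0.0866  2.0856 -0.0043  0.9639 -0.2296]
tool_pos [ 0.4935 -0.1392  0.1001]
ee_rot [ 7.379e-01  6.749e-01 -2.000e-04  3.300e-03]
contact_force [ 0.4463  0.6837 -1.0759]
grip_width 0.0215
yawx 84.89249907021174 z [ 0.0041 -0.0051 -1.    ]
w yel 0.025 1150 [ 0.4979 -0.0564] [0.1232 0.044 ] 84.9 mean [ 0.4989 -0.0323] [[0.4706000089645386, -0.11580000072717667], [0.5144000053405762, -0.11969999969005585], [0.5253000259399414, 0.003000000026077032], [0.4814999997615814, 0.006899999920278788]]
```

View pics/w4.png

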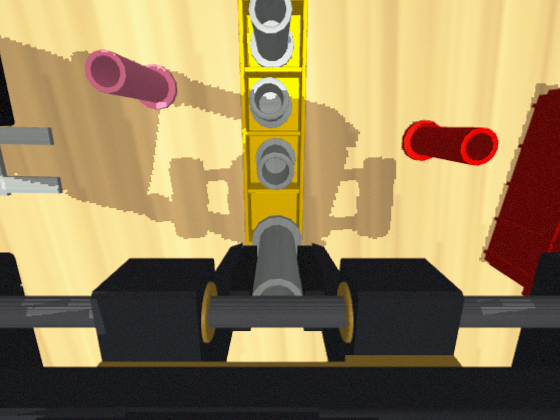

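{"op": "apply_moves", "data": {"translation": [[-0.0014,0.002,0],[0,0,-0.01],[0,0,-0.015],[0,0,-0.005],[0,0,0],[0,0,0]], "twist": [0,0,0,0,0,0], "fingers": [0,0,0,0,0,0]}}

```text
time: 8.45
tool_pos: [0.4907, -0.1364, 0.0669]
ee_rot: [0.738, 0.675, -0.001, 0.002]
contact_force: [0.9, 0.6, -1.3]
grip_width: 0.0212
```

```bash
python3 t.py
python3 - <<'E'
from fit import *
s=snap('wrist','w5');s=snap('scene','s5')
cv2.imwrite('pics/s5c.png',cv2.resize(s['image'][200:350,180:340],None,fx=4,fy=4))
E
```

```text
time 8.45
joint_positions [-0.3176  0.1266  2.1139 -0.0046  0.8979 -0.2261]
tool_pos [ 0.4907 -0.1364  0.0669]
ee_rot [ 0.7378  0.6751 -0.0008  0.0023]
contact_force [ 0.8569  0.6335 -1.3066]
grip_width 0.0212
yawx 84.91867175052931 z [ 0.0019 -0.0044 -1.    ]
```

View pics/w5.png

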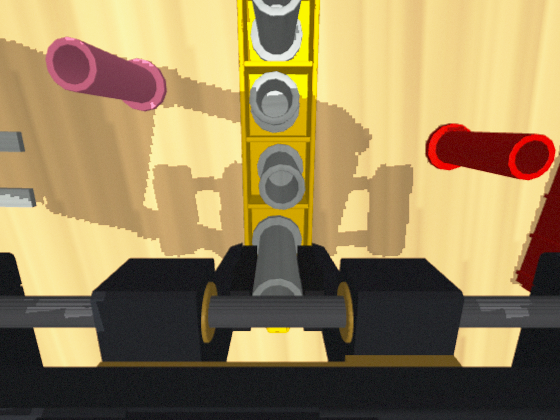

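{"op": "apply_moves", "data": {"translation": [[0.0005,-0.0003,-0.006],[0,0,-0.01],[0,0,-0.006],[0,0,0]], "twist": [0,0,0,0], "fingers": [0,0,0,0]}}

```text
time: 9.05
tool_pos: [0.4917, -0.1369, 0.044]
ee_rot: [0.738, 0.675, -0.0, 0.003]
contact_force: [0.3, -0.0, -0.3]
grip_width: 0.0211
```

```bash
python3 t.py
```

```text
time 9.05
joint_positions [-0.318   0.1613  2.1259 -0.0047  0.8497 -0.2261]
tool_pos [ 0.4917 -0.1369  0.044 ]
ee_rot [ 7.378e-01  6.750e-01 -4.000e-04  2.900e-03]
contact_force [ 0.2934 -0.0347 -0.2923]
grip_width 0.0211
yawx 84.91478185432055 z [ 0.0033 -0.0048 -1.    ]
```

{"op": "apply_moves", "data": {"translation": [[0,0,-0.0035],[0,0,0],[0,0,0],[0,0,0],[0,0,0],[0,0,0],[0,0,0]], "twist": [0,0,0,0,0,0,0], "fingers": [0,0,0.06,0.06,0.06,0.06,0.06]}}

```text
time: 9.93
tool_pos: [0.4931, -0.1373, 0.0416]
ee_rot: [0.738, 0.675, 0.0, 0.004]
contact_force: [0.3, 0.0, -0.5]
grip_width: 0.06
```

```bash
python3 t.py;  python3 - <<'E'
from fit import *
s=snap('wrist','w6');W=cloud(s)
fitall('w',W,s['image'],((.491,-.136),))
E
```

```text
time 9.925
joint_positions [-0.3179  0.1658  2.1262 -0.0048  0.8421 -0.2261]
tool_pos [ 0.4931 -0.1373  0.0416]
ee_rot [7.378e-01 6.751e-01 3.000e-04 4.100e-03]
contact_force [ 0.2532  0.0429 -0.5154]
grip_width 0.06
yawx 84.91688034525306 z [ 0.006  -0.0057 -1.    ]
w yel 0.025 1419 [ 0.4954 -0.085 ] [0.1428 0.044 ] 84.8 mean [ 0.5001 -0.0338] [[0.46700000762939453, -0.15410000085830688], [0.5108000040054321, -0.15809999406337738], [0.5238000154495239, -0.01590000092983246], [0.47999998927116394, -0.011900000274181366]]
w yel 0.041 316 [ 0.4897 -0.1082] [0.1791 0.0144] 87.5 mean [ 0.4856 -0.1917] [[0.47859999537467957, -0.1973000019788742], [0.492900013923645, -0.1979999989271164], [0.5008000135421753, -0.019099999219179153], [0.48649999499320984, -0.018400000408291817]]
w (0.491, -0.136) 1077 [ 0.492  -0.1312  0.0728] (array([ 0.49142798, -0.13654145]), np.float64(0.008974308548901798))
```

View pics/w6.png

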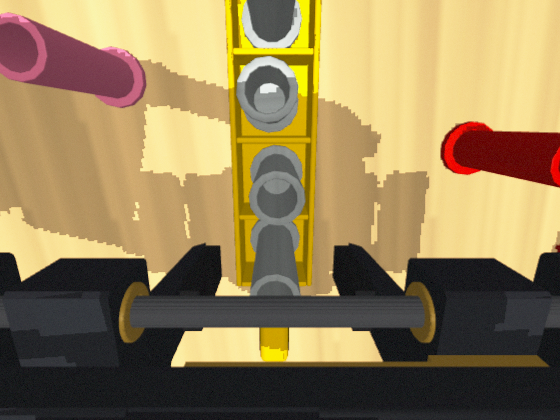

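The wrist view shows the sleeve standing in pocket 1 with its base inside the pocket outline at (275,240) and its top at z≈74 mm. The moves have no tilt axis, so I retreat and then test whether the tool can be made to lean at the edge of its reach.

{"op": "apply_moves", "data": {"translation": [[0,0,0.015],[0,0,0.03],[0,0,0.05],[0,0,0.05],[0.01,-0.005,0.05],[0.03,-0.02,0.03],[0.03,-0.02,0],[0.03,-0.02,0],[0.03,-0.02,0],[0.03,-0.02,0],[0.03,-0.02,0],[0.03,-0.02,0]], "twist": [0,0,0,-10,-10.5,-10.5,-10.5,-10.5,-10.5,-10.5,-10.5,-10.5], "fingers": [0.06,0.06,0.06,0.06,0.06,0.06,0.06,0.06,0.06,0.06,0.06,0.06]}}

```text
time: 11.48
tool_pos: [0.7164, -0.2849, 0.2905]
ee_rot: [0.995, -0.099, 0.004, 0.008]
contact_force: [0.4, -0.8, 0.9]
grip_width: 0.0598
```

```bash
python3 t.py;  python3 - <<'E'
from fit import *
s=snap('top','t7');W=cloud(s)
fitall('t',W,s['image'],((.491,-.134),(.4967,-.095),(.4967,-.055),(.5015,-.014)))
s=snap('scene','s7');W=cloud(s)
fitall('s',W,s['image'],((.491,-.136),))
E
```

```text
time 11.475
joint_positions [-0.4051  0.4169  1.3096 -0.013   1.4027  1.3662]
tool_pos [ 0.7164 -0.2849  0.2905]
ee_rot [ 0.995 -0.099  0.004  0.008]
contact_force [ 0.41   -0.8141  0.8936]
grip_width 0.0598
yawx -11.36480265124304 z [ 0.0063 -0.0166 -0.9998]
t yel 0.025 107 [ 0.4997 -0.0396] [0.0972 0.042 ] 85.1 mean [ 0.4982 -0.0408] [[0.474700003862381, -0.08619999885559082], [0.5164999961853027, -0.08980000019073486], [0.5246999859809875, 0.0071000000461936], [0.4828999936580658, 0.010599999688565731]]
t (0.491, -0.134) 40 [ 0.4919 -0.135   0.0757] (array([ 0.49194755, -0.13515342]), np.float64(0.009357903614934404))
t (0.4967, -0.095) 40 [ 0.4965 -0.0929  0.075 ] (array([ 0.49679339, -0.09253171]), np.float64(0.00925831268504575))
t (0.4967, -0.055) 40 [ 0.4961 -0.053   0.075 ] (array([ 0.49677226, -0.05347527]), np.float64(0.009280196707105176))
t (0.5015, -0.014) 40 [ 0.5009 -0.0116  0.0749] (array([ 0.50116419, -0.01207729]), np.float64(0.009359938767090655))
s yel 0.025 17 [ 0.4958 -0.0787] [0.0258 0.0462] 74.4 mean [ 0.4927 -0.0788] [[0.4702000021934509, -0.08489999920129776], [0.5145999789237976, -0.09730000048875809], [0.5214999914169312, -0.07249999791383743], [0.4771000146865845, -0.060100000351667404]]
s (0.491, -0.136) 69 [ 0.4917 -0.1392  0.0742] (array([ 0.49186985, -0.13921805]), np.float64(0.009307681586398749))
```

Sleeve 4 is confirmed seated at (0.492,−0.137) with its top at 75 mm, the same as the others. Now I probe the reach limit in free space.

{"op": "apply_moves", "data": {"translation": [[0.046,-0.018,0],[0.046,-0.018,0],[0.046,-0.018,0],[0.046,-0.018,0],[0.046,-0.018,0],[0.046,-0.018,0],[0.046,-0.018,0]], "twist": [-10,0,0,0,0,0,0], "fingers": [0.06,0.06,0.06,0.06,0.06,0.06,0.06]}}

```text
time: 12.45
tool_pos: [0.9591, -0.3789, 0.2478]
ee_rot: [0.983, -0.18, 0.028, 0.013]
contact_force: [0.6, 0.4, 0.7]
grip_width: 0.0602
```

```bash
python3 t.py
```

```text
time 12.45
joint_positions [-0.3962  1.0848  0.3123 -0.0127  1.6844  1.5353]
tool_pos [ 0.9591 -0.3789  0.2478]
ee_rot [ 0.9832 -0.1802  0.028   0.0126]
contact_force [0.6172 0.4276 0.7123]
grip_width 0.0602
yawx -20.74746536590816 z [ 0.0506 -0.0348 -0.9981]
```

At the limit (joint 3 at its stop) the tool leans outward by about 3.5°, and later rows keep that lean. I continue gently.

{"op": "apply_moves", "data": {"translation": [[0.028,-0.011,0.0],[0.028,-0.011,0],[0.028,-0.011,0.0]], "twist": [0,0,0], "fingers": [0.06,0.06,0.06]}}

```text
time: 12.82
tool_pos: [0.986, -0.3893, 0.2311]
ee_rot: [0.982, -0.179, 0.061, 0.019]
contact_force: [1.0, 0.1, 0.1]
grip_width: 0.0598
```

```bash
python3 t.py
```

```text
time 12.825
joint_positions [-0.3959  1.1041  0.3109 -0.0112  1.5999  1.5344]
tool_pos [ 0.986  -0.3893  0.2311]
ee_rot [ 0.9818 -0.1789  0.0607  0.019 ]
contact_force [0.9683 0.115  0.0815]
grip_width 0.0598
yawx -20.60086704481015 z [ 0.1123 -0.059  -0.9919]
```

{"op": "apply_moves", "data": {"translation": [[0.05,-0.02,0.01],[0.05,-0.02,0.01],[0.05,-0.02,0.01],[0.05,-0.02,0.01],[0.05,-0.02,0.01]], "twist": [0,0,0,0,0], "fingers": [0.06,0.06,0.06,0.06,0.06]}}

```text
time: 13.45
tool_pos: [1.0543, -0.4185, 0.2323]
ee_rot: [0.97, -0.176, 0.163, 0.04]
contact_force: [-0.3, 0.4, 0.1]
grip_width: 0.06
```

```bash
python3 t.py
```

```text
time 13.45
joint_positions [-0.398   1.1191  0.3109 -0.0064  1.374   1.5317]
tool_pos [ 1.0543 -0.4185  0.2323]
ee_rot [ 0.97   -0.1758  0.1633  0.0395]
contact_force [-0.3237  0.4286  0.0828]
grip_width 0.06
yawx -20.350860320569307 z [ 0.3029 -0.1341 -0.9435]
```

{"op": "apply_moves", "data": {"translation": [[0.05,-0.02,0.01],[0.05,-0.02,0.01],[0.05,-0.02,0.01],[0.05,-0.02,0.01],[0.05,-0.02,0.01]], "twist": [0,0,0,0,0], "fingers": [0.06,0.06,0.06,0.06,0.06]}}

```text
time: 14.08
tool_pos: [1.1196, -0.4462, 0.2396]
ee_rot: [0.948, -0.171, 0.263, 0.06]
contact_force: [0.7, -0.2, -0.7]
grip_width: 0.0603
```

```bash
python3 t.py
```

```text
time 14.075
joint_positions [-3.9970e-01  1.1417e+00  3.1090e-01 -1.0000e-03  1.1419e+00  1.5281e+00]
tool_pos [ 1.1196 -0.4462  0.2396]
ee_rot [ 0.9475 -0.1709  0.2634  0.0598]
contact_force [ 0.7026 -0.2115 -0.7258]
grip_width 0.0603
yawx -20.008049258328054 z [ 0.4788 -0.2033 -0.8541]
```

Run:
```python
from fit import *
s=arm.get_state();M=R.from_quat(s['ee_rot']).as_matrix();p=np.array(s['tool_pos'])
w=snap('wrist','w8');C=R.from_rotvec(np.ravel(w['rvec'])).as_matrix();c=-C.T@np.ravel(w['tvec'])
print('cam in tool',M.T@(c-p),'fwd',M.T@C.T[:,2])
s=snap('scene','s8')
```

```text
cam in tool [ 0.06945331  0.00098399 -0.14687177] fwd [-2.69353684e-01 -1.56674046e-04  9.63041312e-01]
```

View pics/s8.png

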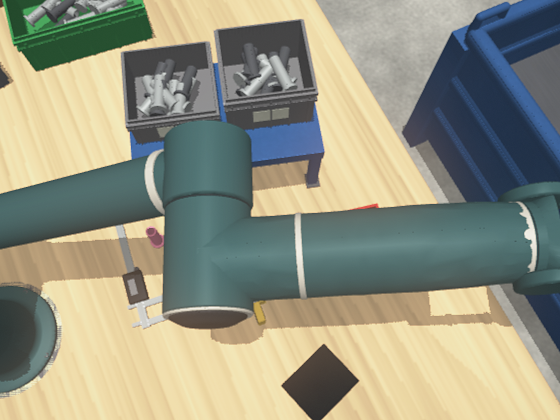

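The camera sits on the tool's +x side, so the lean should put +x at the back. I fit the kinematics to see which final poses are feasible.

```bash
cat > kin.py <<'E'
import numpy as np
from scipy.optimize import least_squares
from scipy.spatial.transform import Rotation as R
D=[([-1.2179,.2647,1.6054,0,1.2737,-.0369],[.2563,-.6237,.2374],[.9811,.1937,-.0002,-.0011]),
([-.6275,.2635,1.8302,.0038,1.0414,-.5807],[.5216,-.3461,.1219],[.7241,.6897,.0022,.0029]),
([-.6577,.3481,1.8749,-.0001,.8975,-.5456],[.5146,-.366,.0482],[.7455,.6664,.0019,.0104]),
([-.3147,.063,2.1122,-.0044,.9622,-.2258],[.4816,-.1318,.0996],[.737,.6759,-.0005,.0027]),
([-.4051,.4169,1.3096,-.013,1.4027,1.3662],[.7164,-.2849,.2905],[.995,-.099,.004,.008]),
([-.3962,1.0848,.3123,-.0127,1.6844,1.5353],[.9591,-.3789,.2478],[.9832,-.1802,.028,.0126]),
([-.398,1.1191,.3109,-.0064,1.374,1.5317],[1.0543,-.4185,.2323],[.97,-.1758,.1633,.0395]),
([-.3997,1.1417,.3109,-.001,1.1419,1.5281],[1.1196,-.4462,.2396],[.9475,-.1709,.2634,.0598])]
def rot(q,s4=1,s6=1,off=np.pi/2):
    return R.from_euler('z',q[0])*R.from_euler('y',q[1]+q[2])*R.from_euler('z',s4*q[3])*R.from_euler('y',q[4])*R.from_euler('z',s6*q[5]+off)
def pos(q,p,s):
    a,h,L1,L2,o2,Lt=p
    A=R.from_euler('z',q[0]);B=A*R.from_euler('y',q[1]);C=A*R.from_euler('y',q[1]+q[2])
    return A.apply([a,0,h])+B.apply([0,0,L1])+C.apply([o2,0,L2])+rot(q,*s).apply([0,0,Lt])
def fitk():
    best=None
    for off in(0,np.pi/2,-np.pi/2,np.pi):
        for s6 in(1,-1):
            for s4 in (1,-1):
                e=sum((rot(q,s4,s6,off).inv()*R.from_quat(Q)).magnitude() for q,_,Q in D)
                if best is None or e<best[0]: best=(e,(s4,s6,off))
    s=best[1]
    f=lambda p:np.ravel([pos(q,p,s)-np.array(t) for q,t,_ in D])
    r=least_squares(f,[.05,.4,.45,.4,0,.25]);return best,r.x,np.abs(r.fun).max()
lo=np.array([-2.63,-.94,.31,-1.31,0,-2.55]);hi=np.array([2.63,2.18,2.57,4.45,2.66,2.55])
def ik(P,Q,p,s,q0):
    def f(q): return np.r_[(pos(q,p,s)-P)*5,(rot(q,*s).inv()*Q).as_rotvec()]
    r=least_squares(f,np.clip(q0,lo+.01,hi-.01),bounds=(lo,hi));return r.x,np.linalg.norm(r.fun)
def tool(az,th,flip):
    z=np.array([np.cos(az)*np.sin(th),np.sin(az)*np.sin(th),-np.cos(th)])
    x=np.array([np.cos(az)*np.cos(th),np.sin(az)*np.cos(th),np.sin(th)])*(-1 if flip else 1)
    return R.from_matrix(np.c_[x,np.cross(z,x),z])
E
python3 - <<'E'
from kin import *
b,p,e=fitk();print(b,np.round(p,4),e);s=b[1]
az=np.radians(73.3);d=np.array([np.cos(az),np.sin(az),0])
home=np.array([.581,.1932,0])
for th in(30,38,45):
  for flip in(0,1):
    for lx in(-.1,-.38):
      P=home+d*lx+[0,0,.018];best=None
      for q4 in(-1,-.5,0,.7,1.5,3):
        for q6 in(-2,-1,0,1,2):
          q,n=ik(P,tool(az,np.radians(th),flip),p,s,np.array([.2,.6,1.8,q4,1,q6]))
          if best is None or n<best[1]-1e-6:best=(q,n)
      print(th,flip,lx,np.round(best[0],2),round(best[1],4))
E
```

```text
(0.0008049024531526761, (1, 1, 1.5707963267948966)) [-0.0011  0.2466  0.5132  0.5676  0.002   0.335 ] 0.02364726992617297
30 0 -0.1 [-0.12  0.28  2.15  0.78  0.78 -0.42] 0.0
30 0 -0.38 [-0.66  0.32  2.09  0.58  1.02 -0.75] 0.0
30 1 -0.1 [-0.16  0.29  2.19  0.89  0.77  2.55] 0.0829
30 1 -0.38 [-0.66  0.32  2.09  0.58  1.02  2.39] 0.0
38 0 -0.1 [-0.2   0.32  2.17  0.95  0.85 -0.63] 0.0
38 0 -0.38 [-0.73  0.39  2.06  0.67  1.11 -0.87] 0.0
38 1 -0.1 [-0.2   0.32  2.17  0.95  0.85  2.51] 0.0
38 1 -0.38 [-0.73  0.39  2.06  0.67  1.11  2.27] 0.0
45 0 -0.1 [-0.26  0.37  2.18  1.08  0.93 -0.79] 0.0
45 0 -0.38 [-0.78  0.45  2.04  0.74  1.2  -0.96] 0.0
45 1 -0.1 [-0.26  0.37  2.18  1.08  0.93  2.35] 0.0
45 1 -0.38 [-0.78  0.45  2.04  0.74  1.2   2.18] 0.0
```

The orientation model fits exactly. At about 50° lean, even the camera on the front side clears the edge when home. So I keep the current orientation and tilt further.

{"op": "apply_moves", "data": {"translation": [[0.05,-0.02,0.01],[0.05,-0.02,0.01],[0.05,-0.02,0.01],[0.05,-0.02,0.01],[0.05,-0.02,0.01],[0.05,-0.02,0.01],[0.05,-0.02,0.01]], "twist": [0,0,0,0,0,0,0], "fingers": [0.06,0.06,0.06,0.06,0.06,0.06,0.06]}}

```text
time: 15.05
tool_pos: [1.1936, -0.4772, 0.2531]
ee_rot: [0.905, -0.162, 0.385, 0.084]
contact_force: [0.8, -0.5, 0.6]
grip_width: 0.06
```

```bash
python3 t.py
```

```text
time 15.05
joint_positions [-0.4013  1.183   0.3109  0.0084  0.8373  1.5209]
tool_pos [ 1.1936 -0.4772  0.2531]
ee_rot [ 0.9046 -0.162   0.3851  0.0843]
contact_force [ 0.8459 -0.4704  0.6139]
grip_width 0.06
yawx -19.31887273470224 z [ 0.6695 -0.2773 -0.6891]
```

{"op": "apply_moves", "data": {"translation": [[0.05,-0.02,0.01],[0.05,-0.02,0.01],[-0.03,0.012,0.01],[-0.055,0.022,0],[-0.055,0.022,0],[-0.055,0.022,0],[-0.055,0.022,0],[-0.055,0.022,0],[-0.055,0.022,0],[-0.055,0.022,0],[-0.03,0.01,0],[0,0,0]], "twist": [0,0,0,0,0,0,5,8,8,8,8,0], "fingers": [0.06,0.06,0.06,0.06,0.06,0.06,0.06,0.06,0.06,0.06,0.06,0.06]}}

```text
time: 16.55
tool_pos: [0.833, -0.3364, 0.2646]
ee_rot: [0.907, 0.065, 0.416, -0.012]
contact_force: [-0.2, -0.7, 0.0]
grip_width: 0.0599
```

```bash
cat > t.py <<'E'
from fit import *
s=st();M=R.from_quat(s['ee_rot']).as_matrix();z=M[:,2];y=M[:,1];print('lean az',np.degrees(np.arctan2(z[1],z[0])),'th',np.degrees(np.arccos(-z[2])),'jaw az',np.degrees(np.arctan2(y[1],y[0])),'jaw tilt',np.degrees(np.arcsin(y[2])),'gp',np.round(np.array(s['tool_pos'])-.019*z,4))
E
python3 t.py
```

```text
time 16.55
joint_positions [-0.5975  0.3411  1.6795  0.9668  0.6326  0.164 ]
tool_pos [ 0.833  -0.3364  0.2646]
ee_rot [ 0.9068  0.065   0.4163 -0.012 ]
contact_force [-0.1927 -0.6738  0.0096]
grip_width 0.0599
lean az 5.753261497804464 th 49.225254026052625 jaw az -82.65166190471315 jaw tilt 1.8486808231808138 gp [ 0.8187 -0.3379  0.277 ]
```

Lean is 49°, jaw nearly level. Next I go behind the tab while twisting toward the rack's axis.

{"op": "apply_moves", "data": {"translation": [[-0.035,0.006,0],[-0.037,0.006,-0.015],[-0.037,0.006,-0.015],[-0.037,0.006,-0.015],[-0.037,0.006,-0.015],[-0.037,0.006,-0.015],[-0.037,0.006,-0.015],[-0.037,0.006,-0.015],[-0.03,0.006,-0.01],[-0.015,0,0],[0,0,0]], "twist": [8,9,9,9,9,9,9,9,5,2,0], "fingers": [0.06,0.06,0.06,0.06,0.06,0.06,0.06,0.06,0.06,0.06,0.06]}}

```text
time: 17.92
tool_pos: [0.4976, -0.2871, 0.1563]
ee_rot: [0.656, 0.636, 0.307, -0.267]
contact_force: [1.2, 0.2, 0.3]
grip_width: 0.0599
```

```bash
python3 t.py
```

```text
time 17.925
joint_positions [-0.882   0.5075  1.6518  0.548   1.6424 -1.0032]
tool_pos [ 0.4976 -0.2871  0.1563]
ee_rot [ 0.6556  0.6359  0.3072 -0.2672]
contact_force [1.1703 0.1549 0.2692]
grip_width 0.0599
lean az 85.14339551683341 th 48.055073214641965 jaw az -2.7744543627698297 jaw tilt 2.3151659816792907 gp [ 0.4964 -0.3011  0.169 ]
```

{"op": "apply_moves", "data": {"translation": [[-0.005,0,-0.025],[-0.005,0,-0.03],[-0.005,0,-0.03],[-0.002,0,-0.015],[0,0,-0.01],[0,0,0],[0,0,0]], "twist": [-0.5,-0.5,0,0,0,0,0], "fingers": [0.06,0.06,0.06,0.06,0.06,0.06,0.06]}}

```text
time: 18.8
tool_pos: [0.4889, -0.292, 0.0495]
ee_rot: [0.664, 0.631, 0.308, -0.255]
contact_force: [0.6, 0.3, 0.3]
grip_width: 0.06
```

```bash
python3 t.py
python3 - <<'E'
from fit import *
s=snap('wrist','w9');W=cloud(s);fitall('w',W,s['image'],())
E
```

```text
time 18.8
joint_positions [-0.9013  0.6172  1.7074  0.5503  1.4821 -1.0931]
tool_pos [ 0.4889 -0.292   0.0495]
ee_rot [ 0.6644  0.6312  0.3084 -0.255 ]
contact_force [0.5899 0.3127 0.2913]
grip_width 0.06
lean az 83.11730857484469 th 47.18387856809942 jaw az -4.199222345350636 jaw tilt 2.8927288137483105 gp [ 0.4872 -0.3059  0.0624]
w yel 0.025 503 [ 0.494 -0.096] [0.2076 0.0433] 85.0 mean [ 0.4944 -0.0923] [[0.4634000062942505, -0.19750000536441803], [0.506600022315979, -0.2012999951839447], [0.5246000289916992, 0.005499999970197678], [0.4814999997615814, 0.009200000204145908]]
w yel 0.041 561 [ 0.4831 -0.1774] [0.2411 0.024 ] 83.7 mean [ 0.4866 -0.1799] [[0.4578999876976013, -0.29589998722076416], [0.48179998993873596, -0.2985000014305115], [0.5083000063896179, -0.05889999866485596], [0.4844000041484833, -0.05620000138878822]]
```

View pics/w9.png

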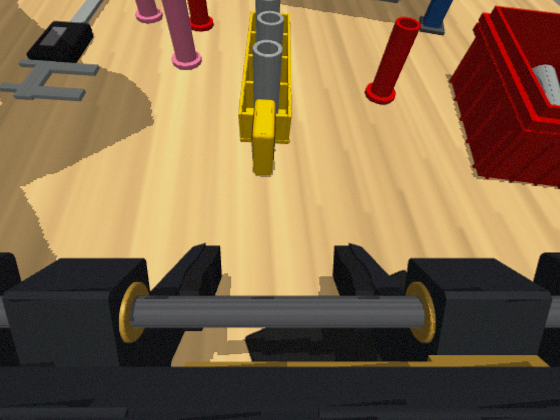

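The wrist view shows the tab straight ahead, end face at (263,160), slightly left of the jaw centre. I align and lower first.

{"op": "apply_moves", "data": {"translation": [[-0.005,0.012,-0.013],[-0.004,0.012,-0.011],[0,0,0],[0,0,0]], "twist": [0,0,0,0], "fingers": [0.06,0.06,0.06,0.06]}}

```text
time: 19.35
tool_pos: [0.4792, -0.2658, 0.0247]
ee_rot: [0.664, 0.631, 0.308, -0.255]
contact_force: [-0.1, 0.1, -0.1]
grip_width: 0.0599
```

```bash
python3 t.py
```

```text
time 19.35
joint_positions [-0.8885  0.6152  1.7729  0.5621  1.423  -1.1196]
tool_pos [ 0.4792 -0.2658  0.0247]
ee_rot [ 0.6643  0.6314  0.3083 -0.2548]
contact_force [-0.0773  0.0944 -0.0676]
grip_width 0.0599
lean az 83.11780919565413 th 47.15440186884726 jaw az -4.1752353690225075 jaw tilt 2.91498008203629 gp [ 0.4775 -0.2797  0.0376]
```

{"op": "apply_moves", "data": {"translation": [[0.0018,0.02,-0.003],[0.0026,0.028,-0.002],[0.0022,0.024,-0.0015],[0.001,0.009,0],[0,0,0],[0,0,0]], "twist": [0,0,0,0,0,0], "fingers": [0.06,0.06,0.06,0.06,0.06,0.06]}}

```text
time: 20.1
tool_pos: [0.4879, -0.1805, 0.0185]
ee_rot: [0.664, 0.632, 0.308, -0.254]
contact_force: [0.6, -0.4, -0.1]
grip_width: 0.0596
```

```bash
python3 t.py
python3 - <<'E'
from fit import *
s=snap('wrist','w10')
E
```

```text
time 20.1
joint_positions [-0.7915  0.5496  1.9038  0.6321  1.3314 -1.1045]
tool_pos [ 0.4879 -0.1805  0.0185]
ee_rot [ 0.6642  0.6319  0.3083 -0.2538]
contact_force [ 0.643  -0.3795 -0.1491]
grip_width 0.0596
lean az 83.0372487353394 th 47.07887950625661 jaw az -4.159662420314366 jaw tilt 3.0102786887715656 gp [ 0.4862 -0.1943  0.0314]
```

View pics/w10.png

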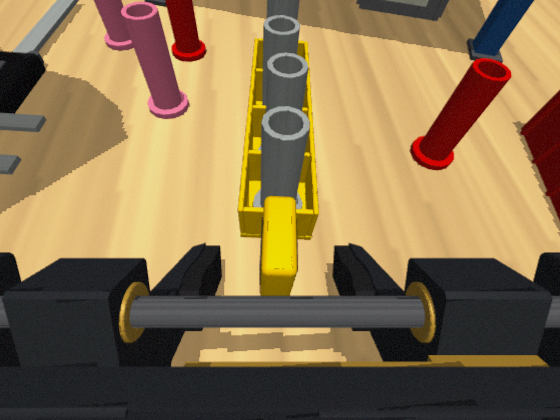

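The tab is centred between the fingers at (279,240). I move 5 mm further on and grip.

{"op": "apply_moves", "data": {"translation": [[0.0003,0.0045,0],[0,0,0],[0,0,0],[0,0,0],[0,0,0],[0,0,0],[0,0,0]], "twist": [0,0,0,0,0,0,0], "fingers": [0.06,0,0,0,0,0,0]}}

```text
time: 21.02
tool_pos: [0.4884, -0.1777, 0.0187]
ee_rot: [0.665, 0.631, 0.309, -0.253]
contact_force: [0.2, 0.1, -0.7]
grip_width: 0.0158
```

```bash
python3 t.py
python3 - <<'E'
from fit import *
s=snap('wrist','w11');W=cloud(s);fitall('w',W,s['image'],())
s=snap('top','t11');W=cloud(s);fitall('t',W,s['image'],((.492,-.135),(.4967,-.093),(.4967,-.053),(.5011,-.012)))
E
```

```text
time 21.025
joint_positions [-0.7883  0.5464  1.9084  0.6359  1.3278 -1.1027]
tool_pos [ 0.4884 -0.1777  0.0187]
ee_rot [ 0.6649  0.6313  0.3086 -0.2533]
contact_force [ 0.194   0.1395 -0.6828]
grip_width 0.0158
lean az 82.89397560261051 th 47.06436730546661 jaw az -4.2885326540199395 jaw tilt 3.024171584765167 gp [ 0.4867 -0.1915  0.0317]
w yel 0.025 1404 [ 0.4941 -0.094 ] [0.2046 0.0436] 85.3 mean [ 0.492  -0.0994] [[0.46399998664855957, -0.19419999420642853], [0.5074999928474426, -0.19779999554157257], [0.5242999792098999, 0.006200000178068876], [0.48080000281333923, 0.009800000116229057]]
w yel 0.041 2298 [ 0.4865 -0.1787] [0.0388 0.0151] 86.0 mean [ 0.487  -0.1805] [[0.47769999504089355, -0.19750000536441803], [0.4927000105381012, -0.19850000739097595], [0.49540001153945923, -0.1597999930381775], [0.4803999960422516, -0.15880000591278076]]
t yel 0.025 193 [ 0.4965 -0.0731] [0.1648 0.042 ] 85.3 mean [ 0.4947 -0.0747] [[0.46880000829696655, -0.1535000056028366], [0.510699987411499, -0.15690000355243683], [0.5242000222206116, 0.007300000172108412], [0.4823000133037567, 0.01080000028014183]]
t yel 0.041 100 [ 0.4869 -0.1746] [0.0399 0.0139] 83.4 mean [ 0.4865 -0.1753] [[0.47769999504089355, -0.19359999895095825], [0.49149999022483826, -0.19519999623298645], [0.4961000084877014, -0.15559999644756317], [0.4823000133037567, -0.15399999916553497]]
t (0.492, -0.135) 42 [ 0.4911 -0.1355  0.0752] (array([ 0.4912915 , -0.13513089]), np.float64(0.009360476575688273))
t (0.4967, -0.093) 40 [ 0.4958 -0.0923  0.0755] (array([ 0.49585527, -0.09232908]), np.float64(0.009387203426731508))
t (0.4967, -0.053) 38 [ 0.4959 -0.0533  0.0757] (array([ 0.49557759, -0.05347721]), np.float64(0.009429342510745146))
t (0.5011, -0.012) 41 [ 0.5004 -0.0113  0.0746] (array([ 0.50021601, -0.01184974]), np.float64(0.00930851249052025))
```

View pics/t11.png

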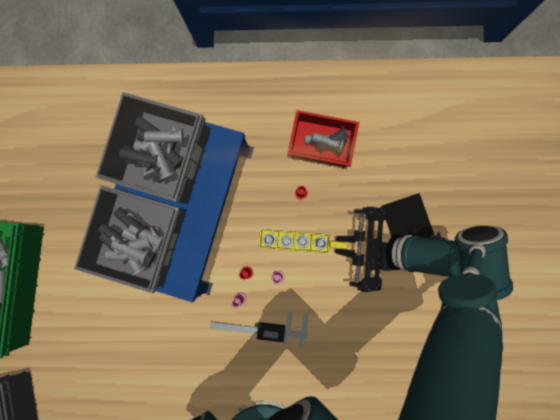

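Gripped: opening 15.8 mm, and the sleeves are still upright. The gripper body is 187 mm wide, so I check its clearance to the pink and red look-alikes on either side before sliding.

Run:
```python
from fit import *
d=np.array([.2874,.9578]);n=np.array([-.9578,.2874]);c0=np.array([.581,.1932])
for nm,f in(('top','t11'),('scene','scene0')):
    if f=='t11':
        W=np.load('top.npy');im=cv2.imread('pics/top0.png')
    else: W=np.load('scene.npy');im=cv2.imread('pics/scene0.png')
    hsv=cv2.cvtColor(im,cv2.COLOR_BGR2HSV).astype(int);H,S=hsv[...,0],hsv[...,1];x,y,z=W[...,0],W[...,1],W[...,2]
    m=((H>150)|(H<8))&(S>60)&(x<.66)&(x>.3)&(abs(y)<.15)&(z>.062)&(z<.085)
    k,l,stt,_=cv2.connectedComponentsWithStats(m.astype(np.uint8))
    for i in range(1,k):
        P=W[l==i]
        if len(P)>8:
            c,r=circ(P[:,:2]);print(nm,len(P),np.round(c,4),round(r,4),'z',P[:,2].mean().round(3),'lane along %.3f lat %.3f'%((c-c0)@d,(c-c0)@n))
    # calipers etc low things
```

```text
top 34 [ 0.6134 -0.0895] 0.009 z 0.071 lane along -0.261 lat -0.112
top 31 [0.421  0.0437] 0.0091 z 0.071 lane along -0.189 lat 0.110
top 40 [ 0.411  -0.0319] 0.0094 z 0.071 lane along -0.264 lat 0.098
top 46 [0.3574 0.0608] 0.0094 z 0.07 lane along -0.191 lat 0.176
scene 50 [0.421  0.0408] 0.0093 z 0.071 lane along -0.192 lat 0.109
scene 71 [0.3574 0.0573] 0.0092 z 0.07 lane along -0.194 lat 0.175
scene 49 [ 0.614  -0.0928] 0.0091 z 0.071 lane along -0.264 lat -0.114
scene 70 [ 0.4107 -0.0357] 0.0094 z 0.07 lane along -0.268 lat 0.097
```

The two look-alikes beside the path leave about 188–189 mm between their tubes, and the gripper body is 187 mm. So I have to align the tool carefully and pass through their midline (lane lateral ≈ −8 mm, jaw azimuth ≈ −16°). First I rotate the rack gently while advancing to just before them.

{"op": "apply_moves", "data": {"translation": [[0.001,0.005,0],[0.0022,0.011,0],[0.0022,0.0118,0],[0.0022,0.0118,0],[0.0022,0.0118,0],[0.0022,0.0118,0],[0.001,0.006,0],[0,0,0]], "twist": [-0.8,-1.5,-1.8,-1.8,-1.8,-1.5,-0.8,0], "fingers": [0,0,0,0,0,0,0,0]}}

```text
time: 22.12
tool_pos: [0.5029, -0.1143, 0.0191]
ee_rot: [0.72, 0.572, 0.326, -0.217]
contact_force: [0.4, 1.2, -0.3]
grip_width: 0.0156
```

```bash
cat >> t.py <<'E'
d=np.array([.2874,.9578]);n=np.array([-.9578,.2874]);c0=np.array([.581,.1932])
r=np.array(s['tool_pos'][:2])-c0;print('TCP lane along %.4f lat %.4f'%(r@d,r@n))
E
python3 t.py
python3 - <<'E'
from fit import *
s=snap('wrist','w12')
s=snap('top','t12');W=cloud(s);fitall('t',W,s['image'],())
E
```

```text
time 22.125
joint_positions [-0.7283  0.4435  2.0716  0.7991  1.1699 -1.033 ]
tool_pos [ 0.5029 -0.1143  0.0191]
ee_rot [ 0.7204  0.5721  0.3264 -0.2172]
contact_force [ 0.4035  1.2047 -0.3394]
grip_width 0.0156
lean az 72.08923921293895 th 46.16816467880741 jaw az -14.573482935873624 jaw tilt 3.4699987344625542 gp [ 0.4987 -0.1273  0.0323]
TCP lane along -0.3170 lat -0.0136
t yel 0.025 197 [ 0.5273 -0.0119] [0.1661 0.0421] 75.9 mean [ 0.524  -0.0132] [[0.48660001158714294, -0.08730000257492065], [0.5274999737739563, -0.09759999811649323], [0.5680000185966492, 0.06350000202655792], [0.5271000266075134, 0.07370000332593918]]
t yel 0.041 102 [ 0.5007 -0.1118] [0.0389 0.0141] 75.7 mean [ 0.5008 -0.1121] [[0.48899999260902405, -0.12890000641345978], [0.5026999711990356, -0.1324000060558319], [0.5123000144958496, -0.09470000118017197], [0.49869999289512634, -0.09120000153779984]]
```

View pics/w12.png

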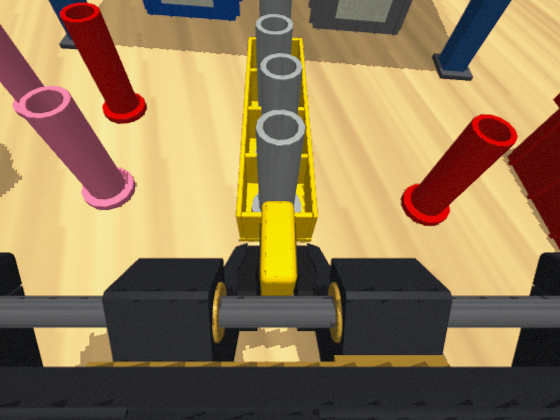

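The rack is now at 75.9°. The wrist view shows the pink post (45,100) and the red post (494,130) on either side. I measure both posts in the tool frame.

```bash
cat > posts.py <<'E'
from fit import *
s=arm.get_state();M=R.from_quat(s['ee_rot']).as_matrix();p=np.array(s['tool_pos'])
z=M[:,2];az=np.arctan2(z[1],z[0])
y=M[:,1];ja=np.arctan2(y[1],y[0]);h=np.array([np.cos(ja),np.sin(ja)]);f=np.array([-h[1],h[0]])
w=snap('wrist');W=cloud(w);hsv=cv2.cvtColor(w['image'],cv2.COLOR_BGR2HSV).astype(int);H,S=hsv[...,0],hsv[...,1];Z=W[...,2]
# centre reference: finger/rod symmetric
m=((H>150)|(H<8))&(S>60)&(Z>.06)&(Z<.085)&(W[...,0]<.66)&(W[...,1]<.1)
k,l,stt,_=cv2.connectedComponentsWithStats(m.astype(np.uint8))
for i in range(1,k):
    P=W[l==i]
    if len(P)>60:
        c,r=circ(P[:,:2]);e=c-p[:2];print(len(P),np.round(c,4),round(r,4),'jaw-lat %.4f fwd %.4f'%(e@h,e@f))
E
python3 posts.py; python3 -c "
import cv2;im=cv2.imread('pics/w12.png');print([i for i in range(0,560,1) if 0])"
```

```text
1488 [0.4202 0.0399] 0.0095 jaw-lat -0.1189 fwd 0.1285
2484 [ 0.4104 -0.0361] 0.0094 jaw-lat -0.1093 fwd 0.0524
2087 [ 0.6124 -0.0931] 0.0094 jaw-lat 0.1006 fwd 0.0481
[]
```

{"op": "apply_moves", "data": {"translation": [[0.0012,0.008,0],[0.0014,0.0095,0],[0.0014,0.0095,0],[0.0008,0.006,0],[0,0,0],[0,0,0]], "twist": [-0.4,-0.4,-0.3,0,0,0], "fingers": [0,0,0,0,0,0]}}

```text
time: 23.02
tool_pos: [0.5109, -0.0855, 0.0192]
ee_rot: [0.727, 0.565, 0.328, -0.21]
contact_force: [-1.1, -2.7, 1.4]
grip_width: 0.016
```

```bash
python3 t.py; python3 posts.py
```

```text
time 23.025
joint_positions [-0.681   0.417   2.1112  0.8485  1.1245 -1.0171]
tool_pos [ 0.5109 -0.0855  0.0192]
ee_rot [ 0.7271  0.5652  0.3284 -0.2099]
contact_force [-1.066  -2.7241  1.406 ]
grip_width 0.016
lean az 70.4489431568778 th 45.87576696958627 jaw az -15.879281372544082 jaw tilt 3.777698712453484 gp [ 0.5063 -0.0983  0.0325]
TCP lane along -0.2871 lat -0.0129
1879 [0.4205 0.04  ] 0.0095 jaw-lat -0.1213 fwd 0.0960
2698 [ 0.4108 -0.036 ] 0.0093 jaw-lat -0.1098 fwd 0.0202
2602 [ 0.6124 -0.0928] 0.0094 jaw-lat 0.0996 fwd 0.0207
```

{"op": "apply_moves", "data": {"translation": [[-0.001,0.006,0],[-0.001,0.006,0],[0,0,0],[0,0,0]], "twist": [0,0,0,0], "fingers": [0,0,0,0]}}

```text
time: 23.58
tool_pos: [0.5103, -0.0749, 0.0193]
ee_rot: [0.728, 0.565, 0.329, -0.208]
contact_force: [0.4, -3.4, 0.5]
grip_width: 0.0159
```

```bash
python3 t.py; python3 posts.py
```

```text
time 23.575
joint_positions [-0.6661  0.4054  2.1286  0.8625  1.1105 -1.0163]
tool_pos [ 0.5103 -0.0749  0.0193]
ee_rot [ 0.728   0.5645  0.3286 -0.208 ]
contact_force [ 0.353  -3.3639  0.4914]
grip_width 0.0159
lean az 70.12075617146532 th 45.775530049187424 jaw az -16.063025326660625 jaw tilt 3.911963174518759 gp [ 0.5057 -0.0877  0.0326]
TCP lane along -0.2771 lat -0.0094
2017 [0.4205 0.04  ] 0.0094 jaw-lat -0.1181 fwd 0.0856
2737 [ 0.4109 -0.036 ] 0.0093 jaw-lat -0.1063 fwd 0.0099
2860 [ 0.6124 -0.0927] 0.0094 jaw-lat 0.1030 fwd 0.0112
```

```bash
cat >> posts.py <<'E'
m=(H>20)&(H<36)&(S>140)&(Z>.044)&(Z<.055)
P=W[m][:,:2]-p[:2];u=P@h;g=P@f
sel=(abs(g+.01)<.015)&(abs(u)<.02);print('tab lat edges',np.percentile(u[sel],[1,50,99]).round(4),sel.sum(),'fwd range',g[sel].min(),g[sel].max())
E
python3 posts.py
```

```text
2013 [0.4205 0.04  ] 0.0095 jaw-lat -0.1181 fwd 0.0857
2747 [ 0.4109 -0.036 ] 0.0093 jaw-lat -0.1063 fwd 0.0100
2860 [ 0.6124 -0.0927] 0.0094 jaw-lat 0.1030 fwd 0.0112
tab lat edges [-0.0099 -0.002   0.0063] 2144 fwd range -0.021452891912789047 0.004992015829252661
```

The jaw tilt of 3.9° shifts the body's centre by −3.5 mm at post height, so the true centring correction is about +1.8 mm along the jaw. I advance slowly with that.

{"op": "apply_moves", "data": {"translation": [[0.0034,0.0075,0],[0.0034,0.0093,0],[0.0022,0.0077,0],[0,0,0]], "twist": [0,0,0,0], "fingers": [0,0,0,0]}}

```text
time: 24.18
tool_pos: [0.5192, -0.0509, 0.0194]
ee_rot: [0.728, 0.565, 0.328, -0.208]
contact_force: [1.1, 1.5, -1.1]
grip_width: 0.0158
```

```bash
python3 t.py|tail -3; python3 posts.py
python3 - <<'E'
from fit import *
snap('wrist','w13');s=snap('top','t13');fitall('t',cloud(s),s['image'],())
E
```

```text
grip_width 0.0158
lean az 70.16840295970563 th 45.6951790666639 jaw az -15.97466764776463 jaw tilt 3.942459460503954 gp [ 0.5146 -0.0637  0.0326]
TCP lane along -0.2516 lat -0.0110
2429 [0.4207 0.0401] 0.0094 jaw-lat -0.1197 fwd 0.0604
770 [ 0.4323 -0.0364] 0.0127 jaw-lat -0.0875 fwd -0.0099
1927 [ 0.6122 -0.0921] 0.0092 jaw-lat 0.1007 fwd -0.0140
tab lat edges [-0.01   -0.0024  0.0063] 2143 fwd range -0.021487018889217613 0.004981875147181865
t yel 0.025 142 [0.5349 0.0102] [0.158  0.0421] 74.1 mean [0.5359 0.0229] [[0.49300000071525574, -0.05999999865889549], [0.5335000157356262, -0.07150000333786011], [0.57669997215271, 0.0803999975323677], [0.5361999869346619, 0.09189999848604202]]
t yel 0.041 104 [ 0.5167 -0.0481] [0.0402 0.0144] 73.7 mean [ 0.5171 -0.0482] [[0.5041999816894531, -0.06530000269412994], [0.5180000066757202, -0.06939999759197235], [0.5292999744415283, -0.030799999833106995], [0.5153999924659729, -0.026799999177455902]]
```

View pics/w13.png

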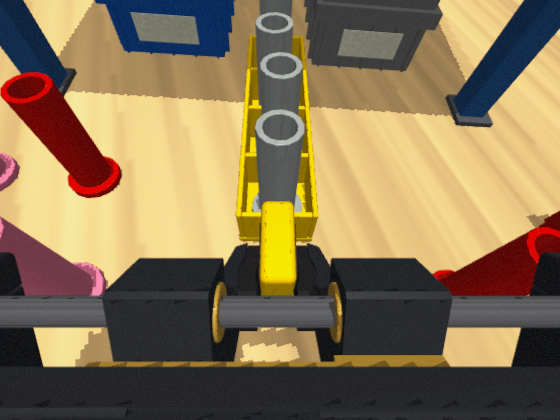

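Centred: the post midpoint is at −3.65 mm and the target was −3.5 mm. I continue straight.

{"op": "apply_moves", "data": {"translation": [[0.0022,0.0077,0],[0.0027,0.0096,0],[0.0027,0.0096,0],[0.0022,0.0077,0],[0,0,0]], "twist": [0,0,0,0,0], "fingers": [0,0,0,0,0]}}

```text
time: 24.95
tool_pos: [0.5301, -0.0192, 0.0195]
ee_rot: [0.728, 0.566, 0.327, -0.205]
contact_force: [1.2, 2.5, -1.7]
grip_width: 0.0157
```

```bash
python3 t.py
python3 - <<'E'
from fit import *
s=arm.get_state();M=R.from_quat(s['ee_rot']).as_matrix();p=np.array(s['tool_pos']);y=M[:,1];ja=np.arctan2(y[1],y[0]);h=np.array([np.cos(ja),np.sin(ja)])
a,b=(np.array([.4109,-.036])-p[:2])@h,(np.array([.6123,-.0924])-p[:2])@h;print(a,b,(a+b)/2)
s=snap('top','t14');fitall('t',cloud(s),s['image'],())
cv2.imwrite('pics/t14c.png',cv2.resize(s['image'][100:350,180:420],None,fx=2.4,fy=2.4))
E
```

```text
time 24.95
joint_positions [-0.5536  0.3833  2.159   0.9358  1.0484 -0.9811]
tool_pos [ 0.5301 -0.0192  0.0195]
ee_rot [ 0.7285  0.566   0.3273 -0.2047]
contact_force [ 1.2072  2.5285 -1.6632]
grip_width 0.0157
lean az 69.8632929554039 th 45.41517030258896 jaw az -16.039406042679122 jaw tilt 4.146318772917482 gp [ 0.5254 -0.032   0.0328]
TCP lane along -0.2181 lat -0.0123
-0.10990136923432589 0.09924174087165236 -0.005329814181336767
t yel 0.025 119 [0.5466 0.0453] [0.0895 0.0421] 74.3 mean [0.5449 0.0453] [[0.51419997215271, 0.007899999618530273], [0.5547000169754028, -0.0035000001080334187], [0.5789999961853027, 0.08269999921321869], [0.5385000109672546, 0.09399999678134918]]
t yel 0.041 102 [ 0.5277 -0.0165] [0.04   0.0146] 72.6 mean [ 0.5275 -0.017 ] [[0.5148000121116638, -0.033399999141693115], [0.5286999940872192, -0.03779999911785126], [0.5406000018119812, 0.00039999998989515007], [0.5267000198364258, 0.004800000227987766]]
```

View pics/t14c.png

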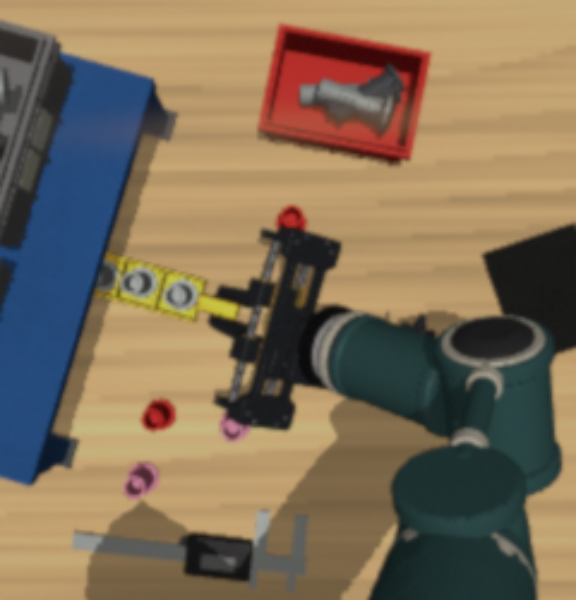

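Both look-alikes are still standing (posts at the ends of the gripper body in the picture). The tool has drifted 1.8 mm toward red, so I correct and continue.

{"op": "apply_moves", "data": {"translation": [[-0.001,0.003,0],[0.0015,0.0077,0],[0.0023,0.0096,0],[0.0023,0.0096,0],[0.002,0.0077,0],[0,0,0]], "twist": [0,0,0,0,0,0], "fingers": [0,0,0,0,0,0]}}

```text
time: 25.75
tool_pos: [0.5391, 0.0138, 0.0196]
ee_rot: [0.73, 0.566, 0.327, -0.2]
contact_force: [1.0, 2.1, 0.1]
grip_width: 0.0157
```

```bash
python3 t.py
cat > q.py <<'E'
from fit import *
import sys
s=arm.get_state();M=R.from_quat(s['ee_rot']).as_matrix();p=np.array(s['tool_pos']);y=M[:,1];ja=np.arctan2(y[1],y[0]);h=np.array([np.cos(ja),np.sin(ja)])
a,b=(np.array([.4109,-.036])-p[:2])@h,(np.array([.6123,-.0924])-p[:2])@h;print('mid',(a+b)/2)
s=snap('top',sys.argv[1]);fitall('t',cloud(s),s['image'],())
cv2.imwrite('pics/%sc.png'%sys.argv[1],cv2.resize(s['image'][100:350,180:420],None,fx=2.4,fy=2.4))
snap('wrist',sys.argv[1]+'w')
E
python3 q.py t15
```

```text
time 25.75
joint_positions [-0.4859  0.3675  2.1793  0.983   1.0052 -0.9619]
tool_pos [0.5391 0.0138 0.0196]
ee_rot [ 0.73    0.5659  0.3269 -0.2001]
contact_force [1.0318 2.0817 0.0542]
grip_width 0.0157
lean az 69.25484915565438 th 45.07251466850098 jaw az -16.281459072751495 jaw tilt 4.46144054864952 gp [0.5344 0.0012 0.033 ]
TCP lane along -0.1839 lat -0.0115
mid -0.004556741526461232
t yel 0.025 77 [0.5455 0.0428] [0.0946 0.042 ] 73.7 mean [0.5489 0.0597] [[0.5120999813079834, 0.0032999999821186066], [0.5523999929428101, -0.008500000461935997], [0.5789999961853027, 0.08219999819993973], [0.5386999845504761, 0.09399999678134918]]
t yel 0.041 99 [0.5364 0.0169] [0.0394 0.0142] 73.8 mean [0.5363 0.0158] [[0.5241000056266785, -9.999999747378752e-05], [0.5376999974250793, -0.004000000189989805], [0.5486999750137329, 0.033799998462200165], [0.5350000262260437, 0.03779999911785126]]
```

View pics/t15c.png

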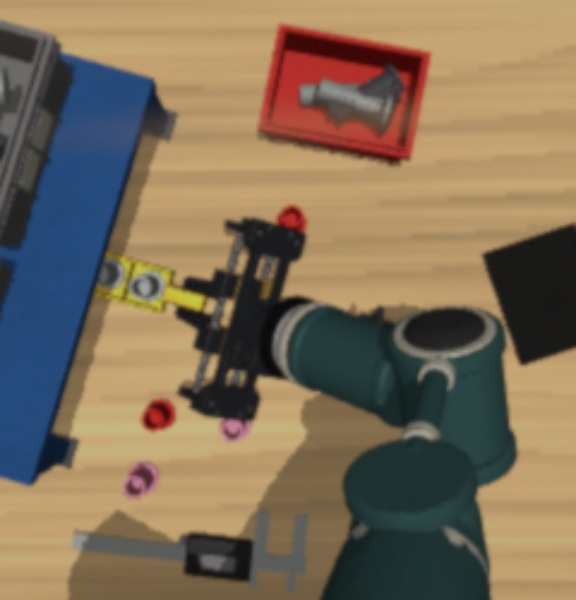

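View pics/t15w.png

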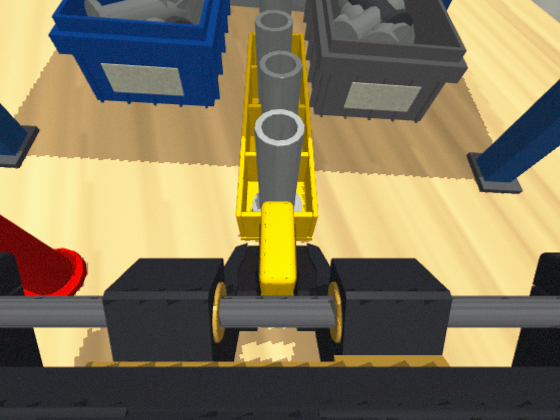

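The rack is entering between the bins, a little nearer the grey one, and all posts stand. I continue, easing left once the body is past the posts.

{"op": "apply_moves", "data": {"translation": [[0.0018,0.0077,0],[0.0026,0.0096,0],[0.0026,0.0096,0],[0.0015,0.01,0],[0.0015,0.01,0],[0.001,0.0077,0],[0,0,0]], "twist": [0,0,0,0,0,0,0], "fingers": [0,0,0,0,0,0,0]}}

```text
time: 26.72
tool_pos: [0.5536, 0.0626, 0.0197]
ee_rot: [0.732, 0.566, 0.326, -0.194]
contact_force: [1.0, 3.5, -0.3]
grip_width: 0.016
```

```bash
python3 t.py; python3 q.py t16
```

```text
time 26.725
joint_positions [-0.3808  0.3519  2.1972  1.0534  0.9407 -0.9301]
tool_pos [0.5536 0.0626 0.0197]
ee_rot [ 0.732   0.5658  0.3264 -0.1936]
contact_force [ 1.0263  3.5195 -0.286 ]
grip_width 0.016
lean az 68.38195184577242 th 44.60291603980942 jaw az -16.60856932020805 jaw tilt 4.922083863224588 gp [0.5487 0.0502 0.0332]
TCP lane along -0.1330 lat -0.0113
mid -0.0039870500516626245
t yel 0.025 16 [0.5564 0.0858] [0.0041 0.0386] 69.8 mean [0.5553 0.086 ] [[0.5375999808311462, 0.09059999883174896], [0.5738000273704529, 0.07720000296831131], [0.5752999782562256, 0.08110000193119049], [0.5389999747276306, 0.09440000355243683]]
t yel 0.041 95 [0.5503 0.0651] [0.0381 0.0142] 74.0 mean [0.5507 0.0645] [[0.5382000207901001, 0.04879999905824661], [0.5519000291824341, 0.04479999840259552], [0.5623999834060669, 0.08150000125169754], [0.548799991607666, 0.08540000021457672]]
```

View pics/t16c.png

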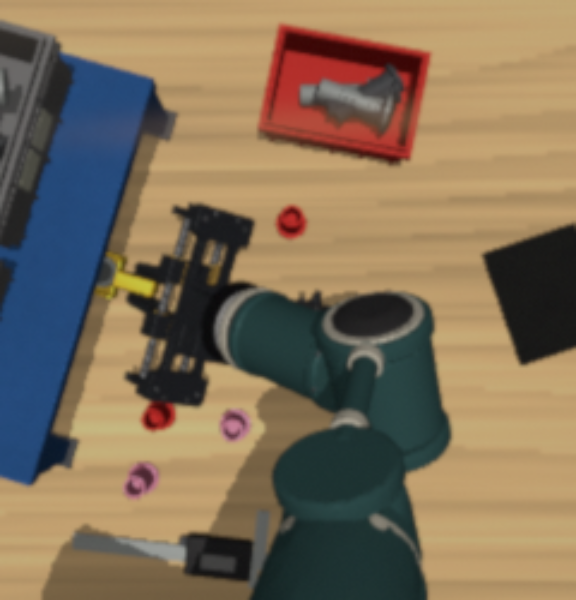

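View pics/t16w.png

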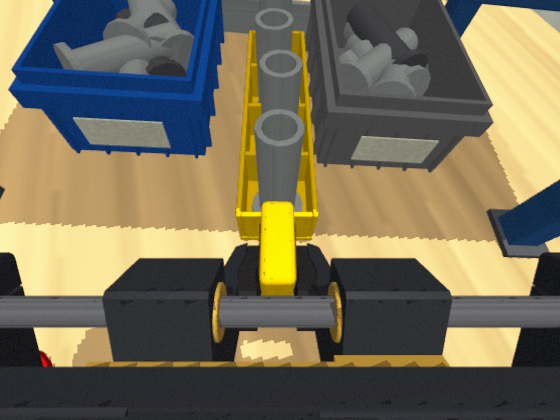

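Past the posts; all are unmoved. I advance about 20 mm more with a slight left shift and then release. Then I'll push the tab end with closed fingers, which keeps the tool well outside the shelf edge.

{"op": "apply_moves", "data": {"translation": [[0.0009,0.0075,0],[0.0006,0.0075,0],[0.0006,0.0045,0],[0,0,0],[0,0,0],[0,0,0],[0,0,0],[0,0,0]], "twist": [0,0,0,0,0,0,0,0], "fingers": [0,0,0,0,0.035,0.035,0.035,0.035]}}

```text
time: 27.82
tool_pos: [0.5569, 0.0788, 0.0188]
ee_rot: [0.733, 0.566, 0.326, -0.19]
contact_force: [-1.1, 0.2, 0.1]
grip_width: 0.0351
```

```bash
python3 t.py; python3 q.py t17; python3 posts.py | tail -1
```

```text
time 27.825
joint_positions [-0.3447  0.3466  2.2044  1.0773  0.915  -0.9204]
tool_pos [0.5569 0.0788 0.0188]
ee_rot [ 0.7333  0.5658  0.3255 -0.1904]
contact_force [-1.0581  0.2457  0.0724]
grip_width 0.0351
lean az 67.9705403253827 th 44.309098497435784 jaw az -16.76779639668707 jaw tilt 5.115422009770253 gp [0.5519 0.0665 0.0324]
TCP lane along -0.1165 lat -0.0098
mid -0.0021337822563788494
t yel 0.041 63 [0.554  0.0747] [0.0253 0.0134] 71.4 mean [0.5537 0.0745] [[0.5436000227928162, 0.06480000168085098], [0.5562999844551086, 0.060600001364946365], [0.564300000667572, 0.08449999988079071], [0.5515999794006348, 0.08879999816417694]]
tab lat edges [-0.0085 -0.001   0.0071] 2055 fwd range -0.020985432858217797 0.004959536960764787
```

View pics/t17w.png

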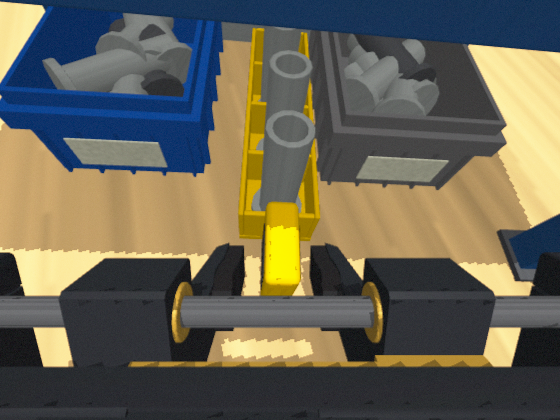

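Released; the rack has settled flat with its tab end about 25 mm from home. I back off behind the tab end, close the fingers and look.

{"op": "apply_moves", "data": {"translation": [[-0.0029,-0.0096,0],[-0.0032,-0.0105,0],[-0.002,-0.007,0.0],[0,0,0.001],[0,0,0],[0,0,0],[0,0,0]], "twist": [0,0,0,0,0,0,0], "fingers": [0.035,0.035,0.035,0,0,0,0]}}

```text
time: 28.85
tool_pos: [0.5484, 0.0493, 0.02]
ee_rot: [0.733, 0.566, 0.326, -0.19]
contact_force: [-0.3, 0.5, 0.1]
grip_width: 0.0003
```

```bash
python3 t.py
python3 - <<'E'
from fit import *
d=np.array([.2874,.9578]);n=np.array([-.9578,.2874]);c0=np.array([.581,.1932])
s=snap('wrist','w18');W=cloud(s);hsv=cv2.cvtColor(s['image'],cv2.COLOR_BGR2HSV).astype(int);H,S=hsv[...,0],hsv[...,1];Z=W[...,2]
y=(H>20)&(H<36)&(S>140)
L=np.stack([(W[...,:2]-c0)@d,(W[...,:2]-c0)@n],-1)
m=y&(Z>.044)&(Z<.055);P=L[m];print('tab',m.sum(),P.min(0),P.max(0),cv2.minAreaRect(P.astype(np.float32)))
m=y&(Z>.027)&(Z<.037)&(L[...,0]>-.11);P=L[m]
print('rim',m.sum(),cv2.minAreaRect(P.astype(np.float32)))
for a in np.arange(-.09,.06,.02):
    q=P[abs(P[:,0]-a)<.01]
    if len(q)>5: print(round(a,3),len(q),q[:,1].min().round(4),q[:,1].max().round(4))
E
```

```text
time 28.85
joint_positions [-0.4074  0.3456  2.202   1.0367  0.9465 -0.9384]
tool_pos [0.5484 0.0493 0.02  ]
ee_rot [ 0.7335  0.5655  0.3257 -0.1901]
contact_force [-0.3254  0.5462  0.1466]
grip_width 0.0003
lean az 67.90021553012619 th 44.30904165411625 jaw az -16.814952256229382 jaw tilt 5.137753125490088 gp [0.5434 0.037  0.0336]
TCP lane along -0.1472 lat -0.0102
tab 2176 [-0.13778395 -0.0174814 ] [0.00503176 0.00306056] ((-0.06622739881277084, -0.0069854045286774635), (0.14324252307415009, 0.01728452928364277), 2.4441826343536377)
rim 2186 ((-0.019294068217277527, -0.009731436148285866), (0.04410948231816292, 0.17998377978801727), 89.67366027832031)
-0.09 622 -0.0312 0.0128
-0.07 286 -0.0314 0.0125
-0.05 397 -0.0316 0.0124
-0.03 130 -0.0316 0.0123
-0.01 266 -0.0315 0.0122
0.01 133 -0.0317 0.0122
0.03 130 -0.0316 0.012
0.05 73 -0.0316 0.0117
```

View pics/w18.png

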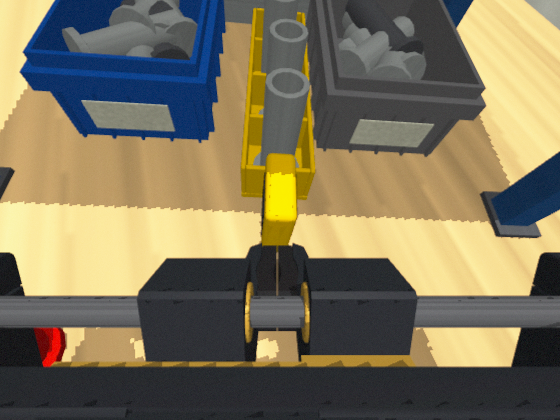

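The rack is straight in the lane (0.3°), lateral −9.5 mm (limit 18), with the tab end about 29 mm from home. Now I push gently.

{"op": "apply_moves", "data": {"translation": [[0.0012,0.0038,0],[0.0017,0.0057,0],[0.0017,0.0057,0],[0.0014,0.0048,0],[0,0,0]], "twist": [0,0,0,0,0], "fingers": [0,0,0,0,0]}}

```text
time: 29.52
tool_pos: [0.5557, 0.0695, 0.02]
ee_rot: [0.734, 0.566, 0.325, -0.188]
contact_force: [-0.4, -1.6, 0.2]
grip_width: 0.0003
```

```bash
python3 t.py
cat > rk.py <<'E'
from fit import *
import sys
d=np.array([.2874,.9578]);n=np.array([-.9578,.2874]);c0=np.array([.581,.1932])
s=snap('wrist',sys.argv[1]);W=cloud(s);hsv=cv2.cvtColor(s['image'],cv2.COLOR_BGR2HSV).astype(int);H,S=hsv[...,0],hsv[...,1];Z=W[...,2]
y=(H>20)&(H<36)&(S>140)
L=np.stack([(W[...,:2]-c0)@d,(W[...,:2]-c0)@n],-1)
m=y&(Z>.044)&(Z<.055)&(L[...,0]<-.07);P=L[m];print('tab',m.sum(),P.min(0),P.max(0))
m=y&(Z>.027)&(Z<.037)&(L[...,0]>-.11);P=L[m]
print('rim',m.sum(),cv2.minAreaRect(P.astype(np.float32)),P[:,0].min())
E
python3 rk.py w19
```

```text
time 29.525
joint_positions [-0.3623  0.3438  2.2031  1.0646  0.9215 -0.9234]
tool_pos [0.5557 0.0695 0.02  ]
ee_rot [ 0.7338  0.5658  0.3255 -0.1883]
contact_force [-0.3925 -1.5652  0.1682]
grip_width 0.0003
lean az 67.68878366823706 th 44.17657996616133 jaw az -16.857348343494987 jaw tilt 5.276353906892067 gp [0.5507 0.0572 0.0336]
TCP lane along -0.1258 lat -0.0114
tab 2261 [-0.12082491 -0.01866963] [-0.07965313 -0.00164501]
rim 2238 ((-0.005724966526031494, -0.010021276772022247), (0.18591293692588806, 0.04403068870306015), 0.09096842259168625) -0.09869485044648268
```

View pics/w19.png

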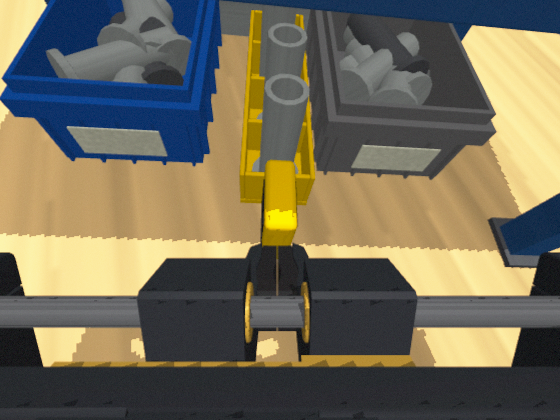

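{"op": "apply_moves", "data": {"translation": [[0.0013,0.0044,0],[0.0012,0.0038,0],[0.0006,0.0019,0],[0,0,0]], "twist": [0,0,0,0], "fingers": [0,0,0,0]}}

```text
time: 30.08
tool_pos: [0.5592, 0.0795, 0.02]
ee_rot: [0.734, 0.566, 0.325, -0.188]
contact_force: [-1.6, -3.4, 1.2]
grip_width: 0.0004
```

```bash
python3 t.py|tail -6; python3 rk.py w20
```

```text
tool_pos [0.5592 0.0795 0.02  ]
ee_rot [ 0.734   0.5658  0.3254 -0.1879]
contact_force [-1.6238 -3.4016  1.249 ]
grip_width 0.0004
lean az 67.62608790548832 th 44.14477879285774 jaw az -16.88680135711414 jaw tilt 5.302375802081376 gp [0.5541 0.0672 0.0336]
TCP lane along -0.1152 lat -0.0118
tab 2261 [-0.11021363 -0.01900295] [-0.07001437 -0.00206419]
rim 2175 ((-0.024950355291366577, -0.010278245434165001), (0.17012202739715576, 0.044088415801525116), 0.2335578054189682) -0.10999531534663504
```

Tab end at −110 mm (home −109). I push on in small steps until the force rises at the stop.

{"op": "apply_moves", "data": {"translation": [[0.0009,0.0029,0],[0,0,0]], "twist": [0,0], "fingers": [0,0]}}

```text
time: 30.38
tool_pos: [0.5595, 0.0799, 0.0199]
ee_rot: [0.734, 0.567, 0.324, -0.186]
contact_force: [-3.6, -4.9, 3.4]
grip_width: 0.0003
```

```bash
python3 t.py|tail -6; python3 rk.py w21
```

```text
tool_pos [0.5595 0.0799 0.0199]
ee_rot [ 0.7341  0.5667  0.3244 -0.1863]
contact_force [-3.6012 -4.8994  3.3603]
grip_width 0.0003
lean az 67.53762829340147 th 43.93993919257564 jaw az -16.83229779480708 jaw tilt 5.400725999469066 gp [0.5544 0.0677 0.0335]
TCP lane along -0.1147 lat -0.0119
tab 2265 [-0.11001199 -0.01892394] [-0.0700346  -0.00247417]
rim 2209 ((-0.02684336155653, -0.01032785139977932), (0.166263610124588, 0.044076960533857346), 0.3097986876964569) -0.10997314531661082
```

{"op": "apply_moves", "data": {"translation": [[0.0017,0.0057,0],[0.0006,0.0019,0],[0,0,0],[-0.003,-0.0096,0],[-0.0032,-0.0106,0],[0,0,0]], "twist": [0,0,0,0,0,0], "fingers": [0,0,0,0,0,0]}}

```text
time: 31.18
tool_pos: [0.5522, 0.0592, 0.0201]
ee_rot: [0.734, 0.569, 0.322, -0.183]
contact_force: [-0.4, -0.1, -1.2]
grip_width: 0.0007
```

```bash
python3 t.py|tail -6; python3 rk.py w22
python3 - <<'E'
from fit import *
s=snap('scene','s22');snap('top','t22')
cv2.imwrite('pics/s22c.png',cv2.resize(s['image'][120:330,120:360],None,fx=3,fy=2.8))
E
```

```text
tool_pos [0.5522 0.0592 0.0201]
ee_rot [ 0.7342  0.569   0.3219 -0.1832]
contact_force [-0.3742 -0.1393 -1.1903]
grip_width 0.0007
lean az 67.42615161872044 th 43.474808342139795 jaw az -16.65544539997092 jaw tilt 5.583693624327261 gp [0.5472 0.0471 0.0339]
TCP lane along -0.1367 lat -0.0109
tab 1890 [-0.1100952  -0.01911246] [-0.07000647 -0.00205408]
rim 2107 ((-0.0071912482380867004, -0.01032220758497715), (0.20564864575862885, 0.04410746321082115), 0.3323619067668915) -0.10999626719787058
```

View pics/w22.png

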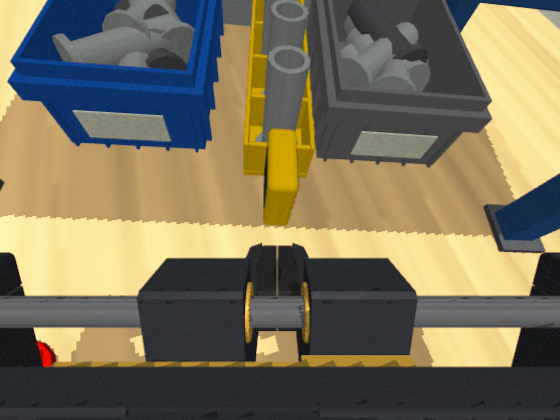

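View pics/s22c.png

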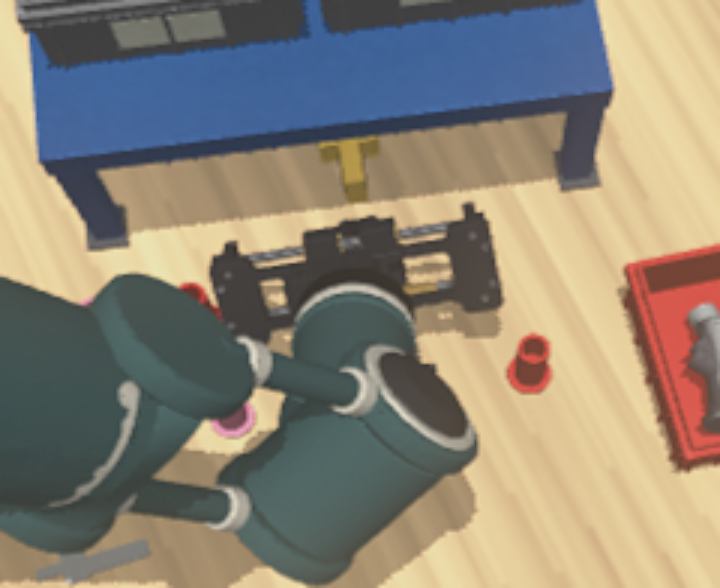

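The tab end stays at −110 mm after an 8 mm harder push, so the rack is against the stop. I raise the tool clear and do the final checks.

{"op": "apply_moves", "data": {"translation": [[-0.001,-0.003,0.015],[-0.002,-0.006,0.025],[-0.002,-0.006,0.025],[0,0,0.01],[0,0,0],[0,0,0]], "twist": [0,0,0,0,0,0], "fingers": [0,0,0,0,0,0]}}

```text
time: 32.08
tool_pos: [0.5464, 0.0458, 0.0994]
ee_rot: [0.733, 0.57, 0.322, -0.184]
contact_force: [-0.1, -0.1, -0.7]
grip_width: 0.0004
```

```bash
python3 t.py; python3 rk.py w23
python3 - <<'E'
from fit import *
s=arm.snapshot('wrist');W=cloud(s)
d=np.array([.2874,.9578]);c0=np.array([.581,.1932]);n=np.array([-.9578,.2874])
hsv=cv2.cvtColor(s['image'],cv2.COLOR_BGR2HSV).astype(int);S=hsv[...,1]
L=np.stack([(W[...,:2]-c0)@d,(W[...,:2]-c0)@n,W[...,2]],-1)
# sleeve axis tilt: top ring centres
m=(L[...,2]>.066)&(L[...,2]<.08)&(abs(L[...,1]+.01)<.03)&(S<90)
k,l,stt,_=cv2.connectedComponentsWithStats(m.astype(np.uint8))
for i in range(1,k):
    P=L[l==i]
    if len(P)>60: print('sleeve top',len(P),circ(P[:,:2]),P[:,2].mean())
snap('top','t23')
E
```

```text
time 32.075
joint_positions [-0.4083  0.1875  2.1869  0.9305  1.0312 -0.7696]
tool_pos [0.5464 0.0458 0.0994]
ee_rot [ 0.7333  0.5701  0.3215 -0.1839]
contact_force [-0.0561 -0.0792 -0.676 ]
grip_width 0.0004
lean az 67.62974502806495 th 43.47859785306805 jaw az -16.479437672696772 jaw tilt 5.558654436656375 gp [0.5414 0.0338 0.1132]
TCP lane along -0.1511 lat -0.0092
tab 911 [-0.10996854 -0.0189346 ] [-0.07012256 -0.0019639 ]
rim 535 ((-0.06903497874736786, -0.010570453479886055), (0.08177149295806885, 0.043894585222005844), 0.46343061327934265) -0.10989940139834908
```

View pics/w23.png

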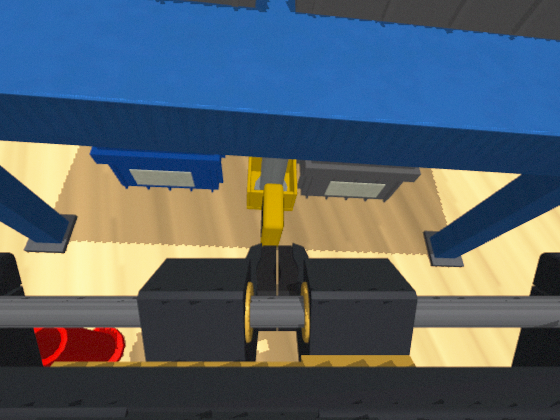

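View pics/t23.png

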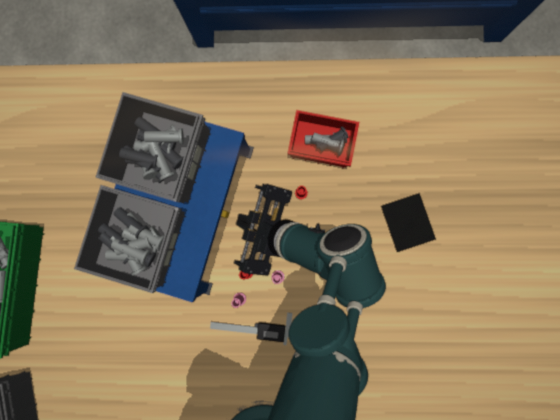

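```bash
python3 -c "
from cell import arm;print(arm.sign_off())"
```

```text
the job is handed in; nothing more can be done
None
```

The last sleeve is in pocket 1, the rack is in its lane against the back stop, and the job is handed in at about 32 s of the 54 s. I got no verdict back, so the results below are my own measurements.

**How it was done**
- The moves have no tilt axis, so I got the lean by pushing the tool against the limit of its reach. That gave a lean of about 45–50°, which stayed with it.
- I gripped the tab and slid the rack along the bench, turning it gently, until it was about 29 mm short of home.
- I then released it and pushed the tab's end with closed fingers, so the tool stayed outside the shelf edge.

**Last checks**

| Check | Measured | Limit |
|---|---|---|
| Distance from fully home | about 1 mm; it did not move when pushed about 8 mm further | 6 mm |
| Off the lane's centre line | about 10 mm toward the grey bin | 18 mm |
| Out of straight | about 0.5° | 8° |

- **Tool:** clear of everything at hand-in, with contact force near zero.
- **Bins and look-alikes:** none had visibly moved in the pictures.

**What I could not confirm or what was tight**
- **Sleeves under the shelf:** the last numerical check of all four sleeves was before the slide. The last pictures show only the two or three nearest the tab. They stood upright and parallel.
- **Rack roll:** the jaw was tilted 3–5° while I held the tab, so the rack probably rolled by that much. It settled flat when released.
- **Look-alikes:** the gripper body passed between one red and one pink with under 1 mm to spare on each side, so a light brush can't be ruled out.
- **Camera disagreement:** the fixed cameras differed by 2–4 mm in y, so the distances above carry about 2 mm of uncertainty.

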